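# Charge a grinding block from a ball feeder and clamp its lid

### The job

Charge the grinding block for the next milling run: take the steel balls one at a time from the stops at the low ends of the wire feeder's two tracks, letting the next roll down, and drop each from just above the mouth into an empty jar of its own, until the feeder is empty. Then set the steel lid squarely down over the block until it is fully seated, and swing both clamp arms in over it. Leave the pots, the beaker and the amber bottle where they stand.

Things in the scene. Friction and masses are not known exactly. Their poses are not given: they have to be found in the camera images.
- ball1_c (a point): centre of a polished steel grinding ball, 25 mm in diameter, 64 g; 2 or 3 such balls lie one behind another on each of the feeder's two tracks, the lowest at the stop. This one is on the left track. They roll freely: one dropped on the worktop may be lost
- ball2_c (a point): centre of another such ball, on the left track
- ball3_c (a point): centre of another such ball, on the left track; may be absent
- ball4_c (a point): centre of another such ball, on the right track
- ball5_c (a point): centre of another such ball, on the right track
- ball6_c (a point): centre of another such ball, on the right track; may be absent
- track_left: left lane of the twin-lane wire ball feeder, fixed. Origin: centre of a ball that rests against the stop at the low end, 105 mm above the worktop. x points up along the track (10 degrees above level), y across, z up. Two 5 mm wires 14 mm apart carry the balls (lower edge z = -16 mm) and turn up at x = -13 mm into the stop, 19 mm wide, up to z = +8 mm. When the end ball is lifted out the next rolls down within 1 s
- track_right: right lane, alike, parallel, 80 mm from the left one. Each lane is 100 mm long; its two side guard wires (centres at y = +-16.5 mm, 4 mm thick, z = +3 mm) start at x = 38 mm, so the end ball is open from both sides; under it is only the feeder's dark steel foot (135 x 140 mm), top 13 mm above the worktop
- jar_block: aluminium grinding block, fixed, 98 (x) x 142 (y) mm, top 66 mm above the worktop, on a dark steel base 112 x 222 mm; origin at the middle of its underside, z up. Six jars are sunk in its top. Beyond each end, at x = 0, y = +-96 mm, stands the pivot post (15 mm thick) of a swing clamp
- jar0 (a point): centre of the mouth of the jar at x = -22, y = -44 mm on the block, level with its top. Six such round jars, 34 mm wide, 42 mm deep, stand in two rows (x = -22 and 22 mm) of three (y = -44, 0, 44 mm). A ball on a jar's floor has its centre 29.5 mm below the mouth; only one ball can lie on a floor
- jar5 (a point): centre of the mouth of the jar at the opposite corner, x = 22, y = 44 mm on the block
- lid_handle (a point): centre of the black bar handle of the loose steel lid (0.26 to 0.44 kg, standing right way up on the worktop): bar 72 mm along the lid's y, 14 mm wide (x), 14 mm high, 28 mm above the lid's top face, free underneath but for two thin posts at y = +-26 mm. Seated, this point is 99 mm above the block's origin, the lid's y along the block's y (either way round)
- lid_rim (a point): middle of the lower edge of the same lid's skirt, 41 mm below the handle's centre. Lid 109 (x) x 153 (y) mm; plate 5 mm thick; the skirt reaches 8 mm below the plate, 3 mm thick, and goes round the outside of the block's top with 2.5 mm play each side
- clamp_left (a joint): angle of the swing clamp at the block's +y end about its upright post: 0 = arm along the block's -x (open), 1.57 = arm straight in over the lid; range -0.5 to 1.62; closes counter-clockwise seen from above; turned by about 1 N at its pin, stays where left. Arm 46 mm long, 16 wide, 8 thick; passes 2.5 mm above a fully seated lid
- clamp_left_pin (a point): point on the upright black pin of clamp_left (12 mm thick, 37 mm tall, on the arm, 36 mm from the pivot axis); 20 mm above the arm's top face, 17 mm below the pin's top. Grip or push it from above
- clamp_right (a joint): angle of the swing clamp at the block's -y end about its upright post: 0 = arm along the block's -x (open), 1.57 = arm straight in over the lid; range -0.5 to 1.62; closes clockwise seen from above; turned by about 1 N at its pin, stays where left. Arm 46 mm long, 16 wide, 8 thick; passes 2.5 mm above a fully seated lid
- clamp_right_pin (a point): point on the upright black pin of clamp_right (12 mm thick, 37 mm tall, on the arm, 36 mm from the pivot axis); 20 mm above the arm's top face, 17 mm below the pin's top. Grip or push it from above
- pot_a: small white lidded sample pot, 37 mm wide, 42 mm high, standing behind the block; leave alone (origin: middle of its underside)
- pot_b: another such pot; leave alone
- pot_c: a slightly smaller pot, 34 x 36 mm; leave alone; may be absent
- beaker: small beaker, 79 mm wide, 88 mm high, in front of the block; leave alone
- amber_bottle: amber reagent bottle with black cap, 68 mm wide, 118 mm high, in front of the block; leave alone

How it is judged (in metres and radians):
On the way, in this order (a step that is already met when the one before it is completed fails the run):
1. every ball lies on the floor of a jar of its own (z of ball1_c in the frame of jar_block between 0.03 and 0.042 m and x of ball1_c in the frame of jar_block between -0.045 and 0.045 m and y of ball1_c in the frame of jar_block between -0.067 and 0.067 m and z of ball2_c in the frame of jar_block between 0.03 and 0.042 m and x of ball2_c in the frame of jar_block between -0.045 and 0.045 m and y of ball2_c in the frame of jar_block between -0.067 and 0.067 m and z of ball3_c in the frame of jar_block between 0.03 and 0.042 m and x of ball3_c in the frame of jar_block between -0.045 and 0.045 m and y of ball3_c in the frame of jar_block between -0.067 and 0.067 m and z of ball4_c in the frame of jar_block between 0.03 and 0.042 m and x of ball4_c in the frame of jar_block between -0.045 and 0.045 m and y of ball4_c in the frame of jar_block between -0.067 and 0.067 m and z of ball5_c in the frame of jar_block between 0.03 and 0.042 m and x of ball5_c in the frame of jar_block between -0.045 and 0.045 m and y of ball5_c in the frame of jar_block between -0.067 and 0.067 m and z of ball6_c in the frame of jar_block between 0.03 and 0.042 m and x of ball6_c in the frame of jar_block between -0.045 and 0.045 m and y of ball6_c in the frame of jar_block between -0.067 and 0.067 m), for 0.2 s.
2. the lid is fully seated on the block, with the balls in it (all of step 1 and z of lid_handle in the frame of jar_block between 0.096 and 0.101 m and horizontal distance between lid_handle and jar_block below 0.006 m and angle between lid_handle's own z axis and vertical below 0.03 rad and angle between the y axis of lid_handle and the y axis of jar_block, either way round below 0.08 rad), for 0.2 s.
At the end, for the whole second after the job is handed in: Every ball lies on the floor of a jar of its own (so none on the feeder or worktop); the lid is seated on the block (height within 2 mm, centred within 6 mm, level, square within 0.08 rad) and at rest; both clamp arms are swung in over the lid (at least 1.25 rad) (all of step 2 and value of joint each of clamp_left, clamp_right above 1.25 rad and linear speed of lid below 0.02 m/s); the robot touches nothing.
It fails at once if a ball is taken from the middle of the track instead of from the stop ((contact force between the fingers and ball1 above 10 N and x of ball1_c in the frame of track_left between 0.018 and 0.1 m and z of ball1_c in the frame of track_left between -0.01 and 0.004 m and y of ball1_c in the frame of track_left between -0.01 and 0.01 m) or (contact force between the fingers and ball2 above 10 N and x of ball2_c in the frame of track_left between 0.018 and 0.1 m and z of ball2_c in the frame of track_left between -0.01 and 0.004 m and y of ball2_c in the frame of track_left between -0.01 and 0.01 m) or (contact force between the fingers and ball3 above 10 N and x of ball3_c in the frame of track_left between 0.018 and 0.1 m and z of ball3_c in the frame of track_left between -0.01 and 0.004 m and y of ball3_c in the frame of track_left between -0.01 and 0.01 m) or (contact force between the fingers and ball4 above 10 N and x of ball4_c in the frame of track_right between 0.018 and 0.1 m and z of ball4_c in the frame of track_right between -0.01 and 0.004 m and y of ball4_c in the frame of track_right between -0.01 and 0.01 m) or (contact force between the fingers and ball5 above 10 N and x of ball5_c in the frame of track_right between 0.018 and 0.1 m and z of ball5_c in the frame of track_right between -0.01 and 0.004 m and y of ball5_c in the frame of track_right between -0.01 and 0.01 m) or (contact force between the fingers and ball6 above 10 N and x of ball6_c in the frame of track_right between 0.018 and 0.1 m and z of ball6_c in the frame of track_right between -0.01 and 0.004 m and y of ball6_c in the frame of track_right between -0.01 and 0.01 m)).
It fails at once if a ball falls from well above the jars (faster than 1.8 m/s out of the fingers) ((linear speed of ball1 above 1.8 m/s and contact force between the fingers and ball1 below 0.01 N) or (linear speed of ball2 above 1.8 m/s and contact force between the fingers and ball2 below 0.01 N) or (linear speed of ball3 above 1.8 m/s and contact force between the fingers and ball3 below 0.01 N) or (linear speed of ball4 above 1.8 m/s and contact force between the fingers and ball4 below 0.01 N) or (linear speed of ball5 above 1.8 m/s and contact force between the fingers and ball5 below 0.01 N) or (linear speed of ball6 above 1.8 m/s and contact force between the fingers and ball6 below 0.01 N)).
It fails at once if a pot, the beaker or the amber bottle is moved more than 3 cm or tipped (distance of any of pot_a, pot_b, pot_c, beaker, amber_bottle from where it was at the start of the episode above 0.03 m or angle between any of pot_a, pot_b, pot_c, beaker, amber_bottle's own z axis and vertical above 0.4 rad).
Of ball3, ball6, pot_c only 1 to 3 are there at a start; the rules pass over those that are not, and their reading is None.
At some moment in a run one of lid may be knocked a few centimetres aside while the robot is not near it.
It also fails if it takes over 208 s, if anything falls off the work surface, if the arm or the gripper's body presses on something with over 40 N, if the wrist force passes 120 N, or if a joint passes its speed limit or range.

### The arm

A 6-joint arm with a two-finger parallel gripper is mounted at the origin on a cart in front of the work surface, level with it; the furniture and walls round the work are solid. World frame = base frame: x ahead of the robot, y to its left, z up, the work surface at z = 0. Lengths are in mm, angles in rad, forces in N, time in s.
With the tool pointing down it reaches from about 250 to 775 mm from the base axis. Payload 8.9 kg.
Tool frame: the origin (TCP) lies between the finger pads; the fingertips stand 19 mm ahead of it and the grasp point (between the pads) is the TCP; x points along the fingers, y is the direction in which the jaws open and shut, and the axes are right-handed (so a half turn about x gives the same grasp; the last joint's range is limited). The gripper opens to 85 mm and grips with 20 to 120 N. Pads are 22 mm wide; open, the fingers measure 114 mm over their backs; the gripper's body (76 mm by 85 mm) begins 54 mm behind the grasp point. The pads swing forward as they close: fully open they stand 13 mm farther back than shut.
Start: joints at [-1.303, 0.291, -0.153, 1.127, 0, 1.431], TCP at [207.729, -482.154, 228.405] pointing down, gripper open.
Joint ranges: [-2.52, 2.52], [-0.91, 1.74], [-1.3, 1.37], [-1.96, 2.02], [-1.52, 1.47], [-3.14, 3.14]. Speed limits (rad/s): [2.22, 2.22, 2.79, 3.14, 3.14, 3.14].

### API

Orientations are given as a unit quaternion [w, x, y, z].
In Python, from station import robot, get_image, camera_model gives the robot as it stands.
- The arm moves only by the tool jog_arm, never from a script. Its argument "series" is text: rows parted by semicolons, each of 4 numbers parted by spaces: the shift along the tool's x, y, z in m, then the turn about the tool's x in degrees. In form: dx dy dz spin; .... A call has 1 to 20 rows; each row is the pose to reach, as a shift and turn from the pose measured when the call began, along the tool's axes at that moment; what a row does not reach only later rows make up. A row lasts 1/8 s, in which the tool goes at most 62.5 mm and 10.7 degrees, less where a joint would pass 70% of its speed; a pose out of reach is approached as far as the arm can. A call with a gripper value outside its range is refused whole. "grip" is the opening, from 0 (shut) to 1 (fully open), set as the call begins (left out, the last holds). The fingers move at their own pace and stop on an object; "squeeze" is the grip in N (left out, the last holds). Time passes only in rows, so rows that repeat a pose let the fingers close. It gives the time, the measured TCP pose, the force and the opening at its end, in the units of the state.
- robot.observe(): the state, without advancing time (a new reading comes with each control period).
- get_image(name): name is "scene" or "top" or "wrist"; returns the picture (480x640x3 uint8, blue, green, red); there is no depth.
- camera_model(name): a dict with "fx", "fy", "cx", "cy" (pixels), "k1" (the pictures are not rectified: a ray, as slopes to the right and down, at radius r is drawn at 1 + k1 r^2 times it, then the intrinsics apply), "R" (3x3) and "t" (3): a world point X has camera coordinates R X + t; the wrist camera has in their place "tool_from_camera" (4x4, takes a point from camera to tool coordinates, whose origin is the TCP and whose axes are the tool frame's). Camera axes: x right, y down, z forward; pixel columns grow to the right and rows downward; lengths in mm; the calibration is good to about 2 mm. A picture is of the moment at which its call begins: read the wrist's pose just before it. camera_model takes no time and is no camera call.
- robot.job_done(): hands the job in, once; it reports no verdict.
The state is a dict: "t": time; "joint_pos": joint angles; "qvel": joint speeds; "joint_efforts": joint torques, N m; "position": TCP position; "orientation": TCP orientation; "force": force on the tool from outside, world axes, zero at the start; "moment": the same for the moment, N m; "width": finger opening in mm.
Only numpy, scipy, OpenCV 4.12 (cv2) and the standard library are available. Lean on these libraries where they do the work, as an engineer would, in place of code of your own. Each camera call takes 0.05 s, during which the arm holds its last target.

## Working session

There is one attempt and no reset: what is moved stays moved. The work goes in short steps, Python scripts to look and compute and a tool call to move; the robot and the scene stay as the last step left them, time stands still between calls to the robot, and variables do not carry over. Pictures are saved under pics/ and viewed, and the job is handed in when it is done.

Besides the shell and the picture viewer there is one more tool, called after "Call:" by a JSON object that holds its "op" and its "data". jog_arm: Moves the arm, as the interface text tells. Its arguments: {"type":"object","properties":{"series":{"type":"string"},"grip":{"type":"number"},"squeeze":{"type":"number"}},"required":["series"]}

```bash
mkdir -p pics; ls; python3 - <<'E'
from station import robot,get_image,camera_model
import cv2
print(robot.observe())
for n in("scene","top","wrist"):
    cv2.imwrite(f"pics/a_{n}.png",get_image(n)); print(n,camera_model(n))
E
```

```text
pics
{'t': 0.0, 'joint_pos': array([-1.30329848e+00,  2.91298498e-01, -1.54106758e-01,  1.12665046e+00,
        4.18414810e-06,  1.43148831e+00]), 'qvel': array([-0.00147681,  0.00096407,  0.00099539, -0.0003931 ,  0.00049936,
        0.00158616]), 'joint_efforts': array([ 4.79858827e-04, -5.37146330e+01,  3.31366467e+01,  1.61416002e-02,
       -1.32439063e-04, -1.53243327e-06]), 'position': array([ 207.62206549, -481.75360034,  227.8301176 ]), 'orientation': array([-0.14239341, -0.69250249, -0.1432823 ,  0.69255657]), 'force': array([-0.08133574,  1.29102806,  0.13406372]), 'moment': array([ 0.01762924,  0.00068999, -0.01543561]), 'width': 85.49352069550324}
scene {'fx': 440.6851833607886, 'fy': 440.6851833607886, 'cx': 318.07120949537847, 'cy': 238.4759988726143, 'k1': -0.009376873170944829, 'R': array([[ 0.59171164, -0.80611371, -0.00761751],
       [-0.3486124 , -0.24734908, -0.90403973],
       [ 0.72687463,  0.53758638, -0.42738056]]), 't': array([-313.77189905,  274.53024391,  502.99838651])}
top {'fx': 462.84247933720536, 'fy': 462.84247933720536, 'cx': 323.5736790183133, 'cy': 247.1505489121998, 'k1': -0.02759535328657752, 'R': array([[-0.00862738, -0.99994615, -0.00576691],
       [-0.99023205,  0.00934588, -0.13911556],
       [ 0.13916196,  0.00451037, -0.99025936]]), 't': array([  8.12474932, 574.18817223, 985.28387492])}
wrist {'fx': 421.27383368990274, 'fy': 421.27383368990274, 'cx': 319.3543302399952, 'cy': 233.51613943669525, 'k1': -0.059244793769645816, 'tool_from_camera': array([[-4.63210405e-04, -2.72307571e-01,  9.62210150e-01,
        -1.44314049e+02],
       [ 9.99999872e-01,  6.94818587e-05,  5.01065990e-04,
        -5.81925767e-01],
       [-2.03300212e-04,  9.62210259e-01,  2.72307503e-01,
        -6.82256371e+01],
       [ 0.00000000e+00,  0.00000000e+00,  0.00000000e+00,
         1.00000000e+00]])}
```

View pics/a_top.png

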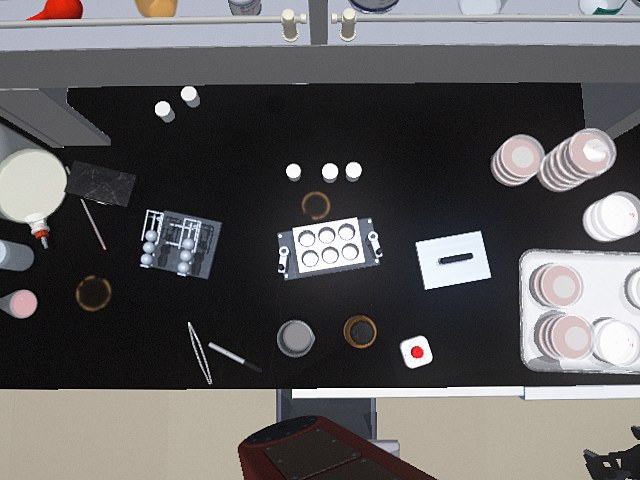

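View pics/a_scene.png

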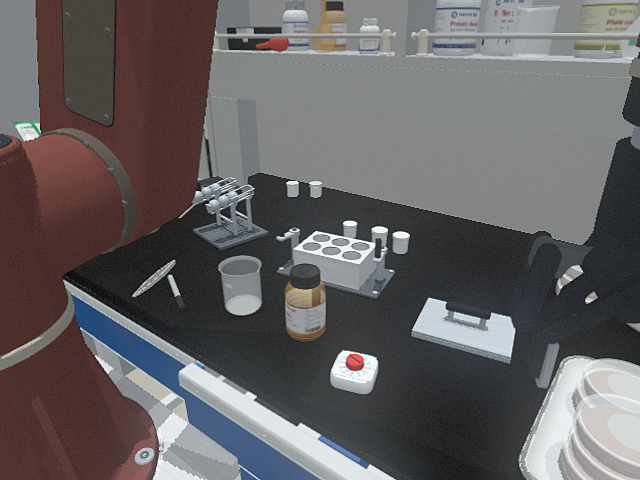

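View pics/a_wrist.png

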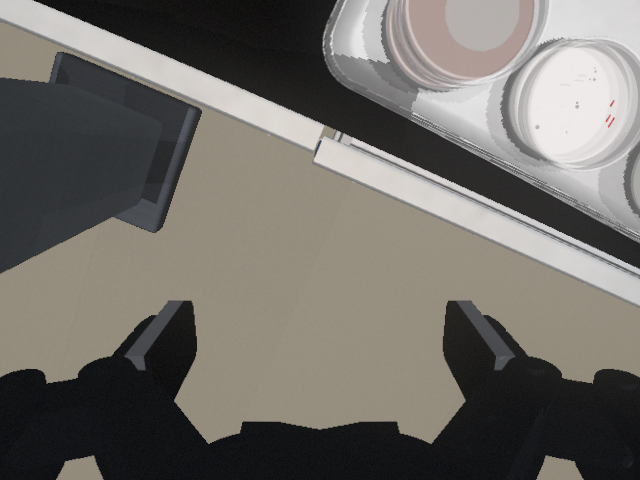

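```bash
cat > h.py <<'E'
import numpy as np, cv2
from scipy.spatial.transform import Rotation as Rn
from station import robot,get_image,camera_model
def tool(o=None):
    o=o or robot.observe(); q=o['orientation']
    return Rn.from_quat([q[1],q[2],q[3],q[0]]).as_matrix(), np.array(o['position'])
def cam(n,o=None):
    m=camera_model(n); K=np.array([[m['fx'],0,m['cx']],[0,m['fy'],m['cy']],[0,0,1.]])
    if n=='wrist':
        R,p=tool(o); T=np.array(m['tool_from_camera']); Rw=R@T[:3,:3]; c=R@T[:3,3]+p
    else: Rw=np.array(m['R']).T; c=-Rw@np.array(m['t'])
    return K,np.array([m['k1'],0,0,0.]),Rw,c
def ray(C,uv):
    K,d,Rw,c=C
    u=cv2.undistortPoints(np.array(uv,float).reshape(-1,1,2),K,d).reshape(-1,2)
    return c,(Rw@np.c_[u,np.ones(len(u))].T).T
def onplane(C,uv,z):
    c,r=ray(C,uv); return c+r*((z-c[2])/r[:,2])[:,None]
def proj(C,P):
    K,d,Rw,c=C
    X=(np.atleast_2d(P)-c)@Rw
    return cv2.projectPoints(X,np.zeros(3),np.zeros(3),K,d)[0].reshape(-1,2)
def tri(C1,u1,C2,u2):
    a,r=ray(C1,u1);b,s=ray(C2,u2); out=[]
    for r1,s1 in zip(r,s):
        A=np.c_[r1,-s1]; x=np.linalg.lstsq(A,b-a,rcond=None)[0]
        out.append(np.r_[(a+r1*x[0]+b+s1*x[1])/2, np.linalg.norm(a+r1*x[0]-b-s1*x[1])])
    return np.array(out)
def snap(n,name,crop=None,s=1):
    o=robot.observe(); im=get_image(n); C=cam(n,o)
    v=im if crop is None else im[crop[1]:crop[3],crop[0]:crop[2]]
    cv2.imwrite(f"pics/{name}.png",cv2.resize(v,None,fx=s,fy=s,interpolation=cv2.INTER_CUBIC))
    return im,C
E
python3 - <<'E'
import cv2
im=cv2.imread('pics/a_top.png')
cv2.imwrite('pics/b1.png',cv2.resize(im[200:290,130:230],None,fx=6,fy=6,interpolation=2))
cv2.imwrite('pics/b2.png',cv2.resize(im[205:290,265:395],None,fx=6,fy=6,interpolation=2))
cv2.imwrite('pics/b3.png',cv2.resize(im[220:300,405:505],None,fx=6,fy=6,interpolation=2))
E
```

```text
(no output)
```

View pics/b1.png

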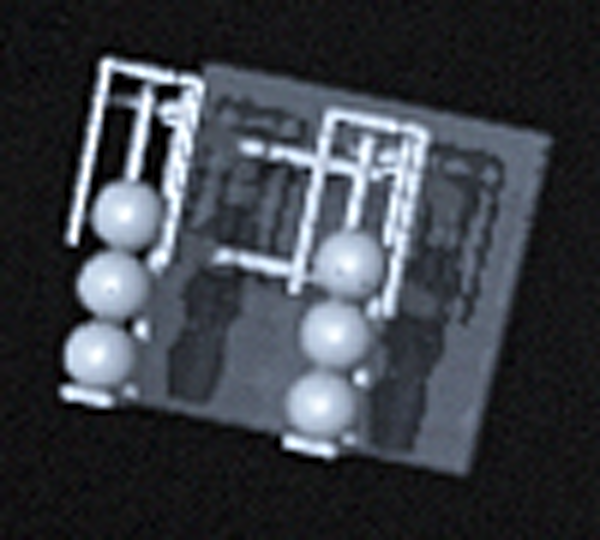

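View pics/b2.png

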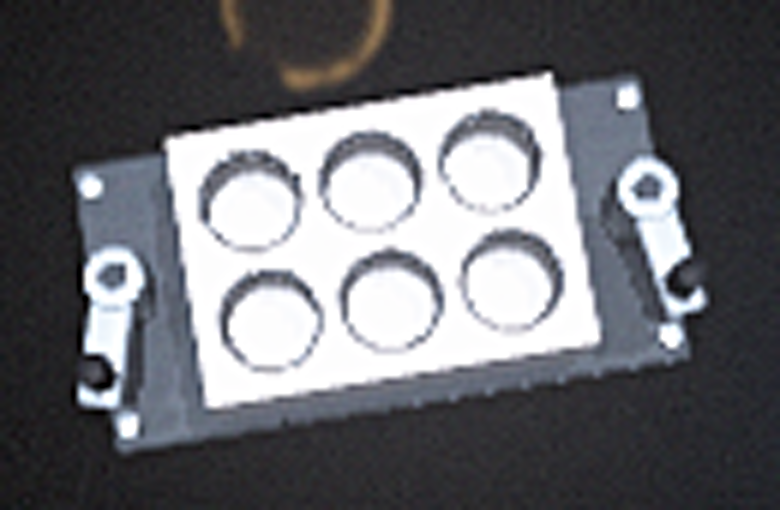

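View pics/b3.png

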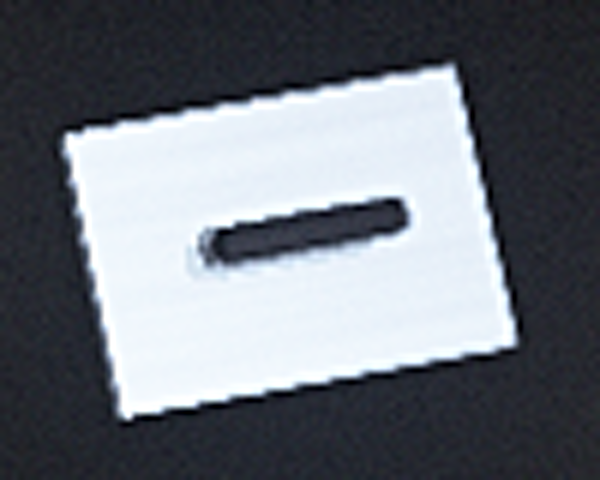

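```bash
cat > m1.py <<'E'
from h import *
im=cv2.imread('pics/a_top.png'); C=cam('top')
g=cv2.cvtColor(im,cv2.COLOR_BGR2GRAY)
def rect(box,z,thr=170):
    x0,y0,x1,y1=box; m=(g[y0:y1,x0:x1]>thr).astype(np.uint8)
    cs,_=cv2.findContours(m,0,2); c=max(cs,key=cv2.contourArea)
    c=cv2.convexHull(c).reshape(-1,2)+[x0,y0]
    P=onplane(C,c,z)[:,:2].astype(np.float32)
    return cv2.minAreaRect(P), cv2.boxPoints(cv2.minAreaRect(P))
print('block',rect((285,210,365,285),66))
print('lid',rect((410,225,500,295),13))
b=[(130+x/6-.5,200+y/6-.5) for x,y in [(98,354),(112,285),(127,215),(320,402),(333,333),(349,262)]]
th=np.deg2rad(10)
for i,u in enumerate(b):
    print('ball',onplane(C,[u],105+np.sin(th)*25*(i%3))[0])
pins=[(265+95/6,205+372/6),(265+688/6,205+278/6)]
print('pin', onplane(C,pins,66+13+2.5+4))
print('piv', onplane(C,[(265+114/6,205+275/6),(265+648/6,205+187/6)],80))
h=[(405+x/6,220+y/6) for x,y in [(212,246),(405,214)]]
print('handle',onplane(C,h,48))
print('pots',onplane(C,[(293,171),(330,172),(353,170)],40))
print('beaker,bottle',onplane(C,[(296,338),(360,331)],90))
E
python3 m1.py
```

```text
block (((576.044921875, -6.7878265380859375), (99.53868103027344, 142.99447631835938), 9.064549446105957), array([[515.633   ,  55.9755  ],
       [538.1613  , -85.233185],
       [636.45685 , -69.55115 ],
       [613.9285  ,  71.65753 ]], dtype=float32))
lid (((547.3170166015625, -290.0696716308594), (109.58506774902344, 152.39039611816406), 9.616411209106445), array([[ 480.5659 , -224.09831],
       [ 506.02292, -374.34735],
       [ 614.0681 , -356.04102],
       [ 588.6111 , -205.79199]], dtype=float32))
ball [544.77611466 372.55970158 105.        ]
ball [568.27095556 367.03122017 109.34120444]
ball [592.0546704  361.19140973 113.68240888]
ball [527.41246985 294.45473974 105.        ]
ball [550.82612882 289.38674743 109.34120444]
ball [574.86740142 283.32102359 113.68240888]
pin [[ 526.51067294   93.09063291   85.5       ]
 [ 557.82154061 -115.72794422   85.5       ]]
piv [[ 561.52123707   87.0252749    80.        ]
 [ 591.32426048 -102.97387565   80.        ]]
handle [[ 540.09715805 -252.51881381   48.        ]
 [ 551.17559793 -323.81257023   48.        ]]
pots [[749.56223731  70.87068351  40.        ]
 [746.31625453 -13.12746432  40.        ]
 [750.48998683 -65.38769886  40.        ]]
beaker,bottle [[379.40504266  60.95192649  90.        ]
 [392.46804525 -70.66718773  90.        ]]
```

```bash
cat >> h.py <<'E'
def go(P,ydir):
    """world target TCP mm, jaw dir deg (mod 180) -> tool shift m + spin deg"""
    o=robot.observe(); R,p=tool(o)
    d=R.T@(np.array(P,float)-p)/1000
    a=np.degrees(np.arctan2(R[1,1],R[0,1])) # current jaw dir; spin about tool x(down): +spin turns y toward z
    out=[]
    for k in(-360,-180,0,180,360):
        s=-(ydir+k-a)  # tool x down => positive spin is clockwise from above
        if abs(s)<=200: out.append(round(s,1))
    q=o['joint_pos']
    print('t %.2f'%o['t'],'shift',np.round(d,4),'spin opts',out,'| now',np.round(p,1),'jaw %.1f'%a,'q',np.round(q,2),'tilt',np.round(R[:,0],3),'w %.1f'%o['width'],'F',np.round(o['force'],1))
E
python3 - <<'E'
from h import *
R,p=tool(); print(np.round(R,3))
go([545,372.6,230],77)
go([536,333,330],77)
E
```

```text
[[-0.     0.396 -0.918]
 [ 0.001 -0.918 -0.396]
 [-1.    -0.001 -0.   ]]
t 0.15 shift [-0.0013 -0.6512 -0.6479] spin opts [np.float64(36.3), np.float64(-143.7)] | now [ 207.7 -481.8  228. ] jaw -66.7 q [-1.3   0.29 -0.15  1.13 -0.    1.43] tilt [-0.     0.001 -1.   ] w 85.5 F [ 0.3 -0.3 -0. ]
t 0.15 shift [-0.1014 -0.6185 -0.624 ] spin opts [np.float64(36.3), np.float64(-143.7)] | now [ 207.7 -481.8  228. ] jaw -66.7 q [-1.3   0.29 -0.15  1.13 -0.    1.43] tilt [-0.     0.001 -1.   ] w 85.5 F [ 0.3 -0.3 -0. ]
```

```bash
python3 - <<'E'
from h import *
go([545,-5,260],99)
E
```

```text
t 0.15 shift [-0.0317 -0.3045 -0.4985] spin opts [np.float64(194.3), np.float64(14.3), np.float64(-165.7)] | now [ 207.7 -481.8  228. ] jaw -66.7 q [-1.3   0.29 -0.15  1.13 -0.    1.43] tilt [-0.     0.001 -1.   ] w 85.5 F [ 0.3 -0.3 -0. ]
```

Call:
{"op": "jog_arm", "data": {"series": "-0.032 0 0 -20;-0.032 -0.15 -0.25 -83;-0.032 -0.15 -0.25 -83;-0.032 -0.15 -0.25 -83;-0.032 -0.15 -0.25 -83;-0.032 -0.15 -0.25 -83;-0.032 -0.15 -0.25 -83;-0.032 -0.305 -0.499 -165.7;-0.032 -0.305 -0.499 -165.7;-0.032 -0.305 -0.499 -165.7;-0.032 -0.305 -0.499 -165.7;-0.032 -0.305 -0.499 -165.7;-0.032 -0.305 -0.499 -165.7;-0.032 -0.305 -0.499 -165.7;-0.032 -0.305 -0.499 -165.7;-0.032 -0.305 -0.499 -165.7;-0.032 -0.305 -0.499 -165.7;-0.032 -0.305 -0.499 -165.7", "grip": 0.6, "squeeze": 30}}

```text
t: 2.4
position: [545.2, -4.3, 260.2]
orientation: [0.705, -0.054, 0.705, 0.055]
force: [0.4, 0.6, -0.4]
width: 51.6
```

```bash
python3 - <<'E'
from h import *
snap('wrist','c_wrist')
snap('top','c_top')
go([537,333,260],77)
E
```

```text
t 2.50 shift [0.0006 0.3345 0.0443] spin opts [np.float64(21.9), np.float64(-158.1)] | now [545.2  -4.3 260.3] jaw 98.9 q [-0.14  0.31 -0.04  1.22  0.   -0.3 ] tilt [-0.     0.001 -1.   ] w 51.5 F [-1.4 -0.6 -0.6]
```

View pics/c_wrist.png

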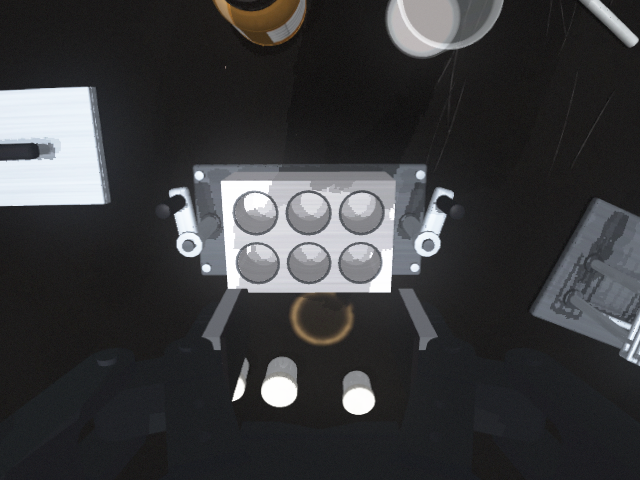

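```bash
cat > m2.py <<'E'
from h import *
im=cv2.imread('pics/c_wrist.png'); C=cam('wrist')
g=cv2.cvtColor(im,cv2.COLOR_BGR2GRAY)
jx=[(256,213),(308,213),(361,213),(258,263),(309,263),(360,263)]
P=onplane(C,jx,66); print(np.round(P,1))
L=np.array([[-22,-44],[-22,0],[-22,44],[22,-44],[22,0],[22,44]],float)
def fit(L,P):
    A=[];b=[]
    for l,p in zip(L,P):
        A+=[[l[0],-l[1],1,0],[l[1],l[0],0,1]]; b+=[p[0],p[1]]
    x=np.linalg.lstsq(np.array(A),np.array(b),rcond=None)[0]
    return x[2:],np.degrees(np.arctan2(x[1],x[0])),np.hypot(x[0],x[1]),np.round(np.array(A)@x-b,1)
print('wrist jars',fit(L,P))
# ring mouths seen in top view
Ct=cam('top')
t=[(265+x/6,205+y/6) for x,y in [(271,320),(391,300),(512,280),(250,200),(371,180),(490,161)]]
# in top picture left = +y
Lt=np.array([[-22,44],[-22,0],[-22,-44],[22,44],[22,0],[22,-44]],float)
print('top jars',fit(Lt,onplane(Ct,t,66)))
m=(g[160:300,210:400]>0); e=cv2.Canny(g,40,120)
cv2.imwrite('pics/c_e.png',cv2.resize(np.vstack([g[160:300,210:400]]),None,fx=4,fy=4,interpolation=2))
pv=[(189,244),(428,244)]; print('piv',onplane(C,pv,82))
E
python3 m2.py
```

```text
[[561.4 -54.2  66. ]
 [554.7 -11.8  66. ]
 [547.9  31.3  66. ]
 [604.6 -47.5  66. ]
 [597.8  -4.5  66. ]
 [591.1  38.4  66. ]]
wrist jars (array([576.26084753,  -8.06594834]), np.float64(9.03687245268283), np.float64(0.9882887813980827), array([ 0.2, -0.2,  0. ,  0.4,  0. ,  0.2, -0. , -0.1, -0.1, -0.1, -0.2,
       -0.1]))
top jars (array([575.20793086,  -7.81314228]), np.float64(8.987959513422746), np.float64(0.999452270010115), array([ 0. ,  0.3,  0.1, -0. ,  0.1,  0.1, -0.2, -0.2, -0.2,  0.1,  0.1,
       -0.3]))
piv [[ 591.18402004 -102.99086886   82.        ]
 [ 561.25709496   87.14356374   82.        ]]
```

View pics/c_e.png

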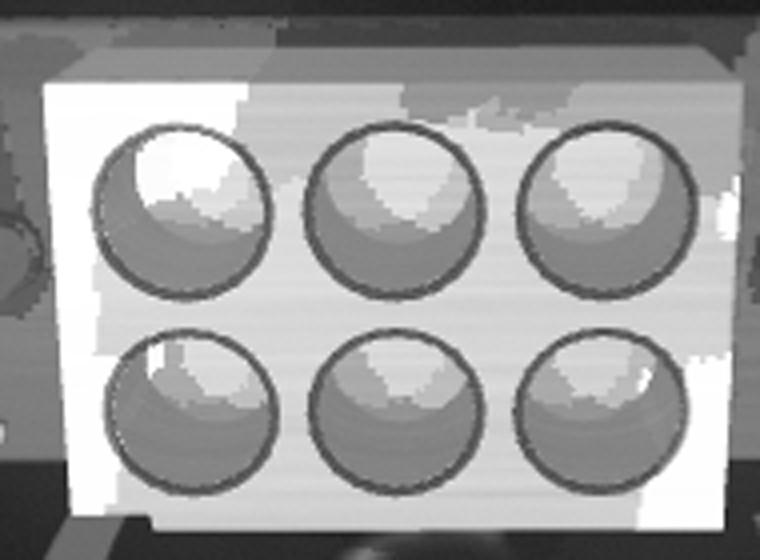

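Call:
{"op": "jog_arm", "data": {"series": "0 0.335 0.044 22;0 0.335 0.044 22;0 0.335 0.044 22;0 0.335 0.044 22;0 0.335 0.044 22;0 0.335 0.044 22;0 0.335 0.044 22;0 0.335 0.044 22;0 0.335 0.044 22"}}

```text
t: 3.62
position: [536.9, 332.3, 260.8]
orientation: [0.702, 0.081, 0.703, -0.081]
force: [0.0, -0.4, 0.5]
width: 51.2
```

```bash
python3 - <<'E'
from h import *
snap('wrist','d_wrist')
go([545,372,200],77)
E
```

```text
t 3.67 shift [ 0.0609  0.0404 -0.0012] spin opts [np.float64(179.8), np.float64(-0.2), np.float64(-180.2)] | now [537.  332.3 260.8] jaw 76.8 q [0.44 0.49 0.23 1.31 0.   0.67] tilt [-0.     0.001 -1.   ] w 51.2 F [ 0.2 -0.5  0.3]
```

View pics/d_wrist.png

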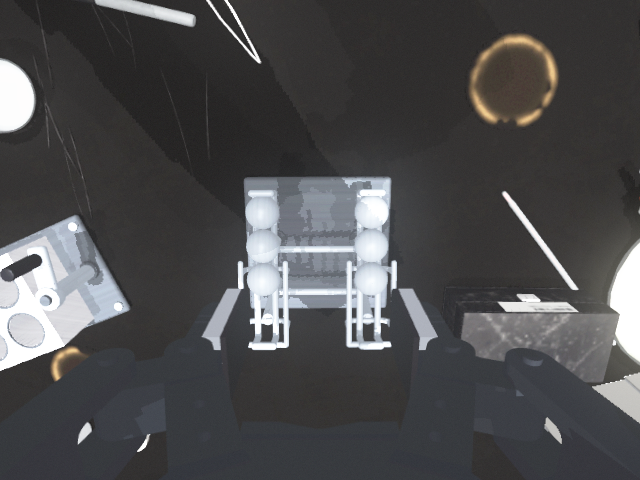

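```bash
cat > m3.py <<'E'
from h import *
im=cv2.imread('pics/d_wrist.png'); C=cam('wrist')
cv2.imwrite('pics/d_e.png',cv2.resize(im[165:305,235:405],None,fx=4,fy=4,interpolation=2))
g=cv2.cvtColor(im,cv2.COLOR_BGR2GRAY)
c=cv2.HoughCircles(g[170:310,230:410],cv2.HOUGH_GRADIENT,1,20,param1=120,param2=12,minRadius=13,maxRadius=21)[0]
for x,y,r in c: print(x+230,y+170,r)
b=[(262,212),(372,212)]
print(onplane(C,b,105))
E
python3 m3.py
```

```text
370.5 244.5 17.1
371.5 212.5 16.0
264.5 278.5 18.2
262.5 212.5 16.9
370.5 279.5 20.4
263.5 244.5 17.1
[[526.04315234 291.82983287 105.        ]
 [544.33327492 370.09653339 105.        ]]
```

View pics/d_e.png

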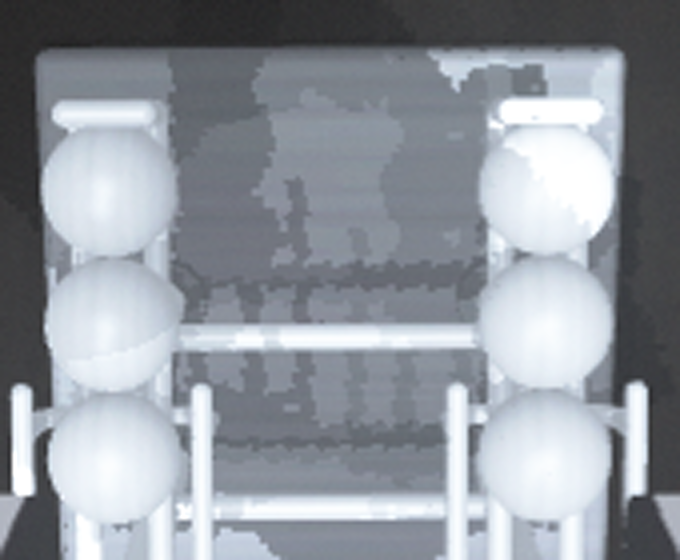

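```bash
python3 - <<'E'
from h import *
go([543.3,370.5,165],76.8)
E
```

```text
t 3.67 shift [ 0.0959  0.0386 -0.0025] spin opts [np.float64(180.0), np.float64(0.0), np.float64(-180.0)] | now [537.  332.3 260.8] jaw 76.8 q [0.44 0.49 0.23 1.31 0.   0.67] tilt [-0.     0.001 -1.   ] w 51.2 F [ 0.2 -0.5  0.3]
```

Call:
{"op": "jog_arm", "data": {"series": "0.096 0.0385 -0.003 0;0.096 0.0385 -0.003 0;0.096 0.0385 -0.003 0;0.096 0.0385 -0.003 0"}}

```text
t: 4.18
position: [543.6, 370.0, 166.7]
orientation: [0.703, 0.082, 0.702, -0.081]
force: [-0.1, 0.0, 0.6]
width: 51.2
```

```bash
python3 - <<'E'
from h import *
im,C=snap('wrist','e_wrist')
go([543.3,370.5,111],76.8)
E
```

```text
t 4.22 shift [ 0.0562 -0.     -0.0008] spin opts [np.float64(180.0), np.float64(-0.0), np.float64(-180.0)] | now [544.  370.2 167.2] jaw 76.8 q [0.49 0.58 0.13 1.12 0.   0.72] tilt [ 0.002  0.002 -1.   ] w 50.9 F [ 0.3 -0.1 -0.3]
```

View pics/e_wrist.png

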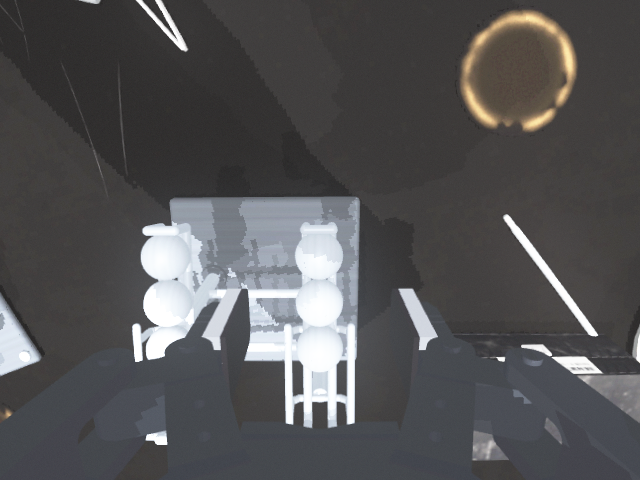

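```bash
python3 - <<'E'
from h import *
im=cv2.imread('pics/e_wrist.png'); C=cam('wrist')
cv2.imwrite('pics/e_e.png',cv2.resize(im[210:370,200:440],None,fx=3,fy=3,interpolation=2))
P=onplane(C,[(319,256),(165,257)],105);R,p=tool();print(P,((P-p)@R))
E
```

```text
[[544.64358112 369.96927653 105.        ]
 [526.88299088 291.63107039 105.        ]] [[ 62.20601408  -0.24478741   0.60273598]
 [ 61.9966434  -80.56848339   1.21358294]]
```

View pics/e_e.png

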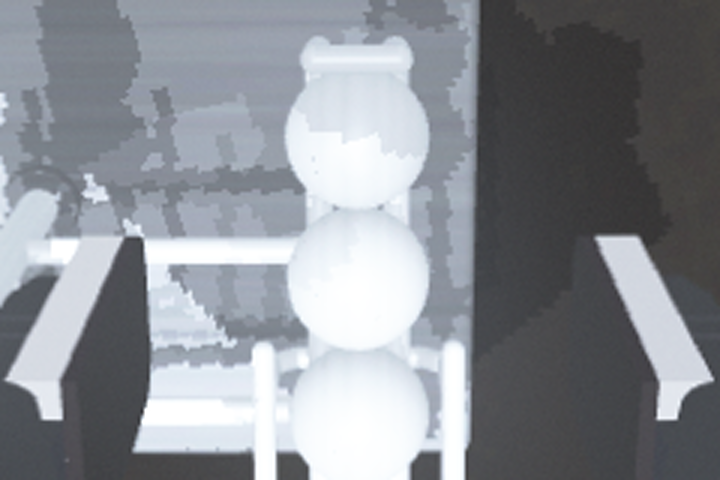

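Call:
{"op": "jog_arm", "data": {"series": "0.03 0 -0.001 0;0.056 0 -0.001 0;0.056 0 -0.001 0;0.056 0 -0.001 0"}}

```text
t: 4.72
position: [544.2, 370.8, 113.4]
orientation: [0.704, 0.083, 0.701, -0.08]
force: [-0.1, 0.1, 0.5]
width: 51.2
```

Call:
{"op": "jog_arm", "data": {"series": "0 0 0 0;0 0 0 0;0 0 0 0;0 0 0 0;0 0 0 0", "grip": 0, "squeeze": 30}}

```text
t: 5.35
position: [544.6, 370.8, 114.2]
orientation: [0.704, 0.083, 0.7, -0.08]
force: [-0.3, -1.1, 6.5]
width: -0.1
```

```bash
python3 - <<'E'
from h import *
im,C=snap('wrist','f_wrist',(180,180,460,420),2.8)
go([543.3,370.5,170],76.8)
E
```

```text
t 5.40 shift [-0.0558 -0.0004 -0.0009] spin opts [np.float64(180.0), np.float64(-0.0), np.float64(-180.0)] | now [544.6 370.8 114.2] jaw 76.8 q [0.49 0.61 0.05 1.   0.   0.72] tilt [ 0.006  0.004 -1.   ] w -0.3 F [-1.  -1.   5.5]
```

View pics/f_wrist.png

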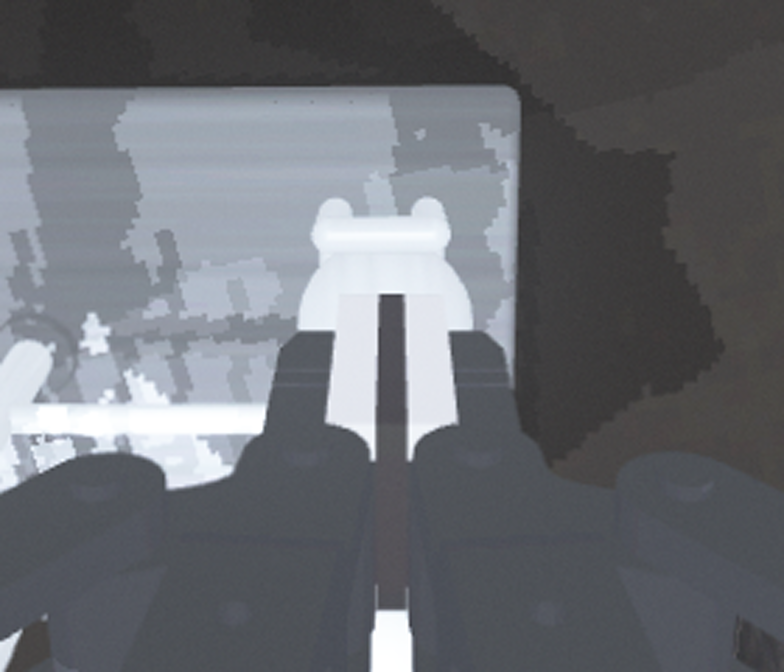

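Call:
{"op": "jog_arm", "data": {"series": "0 0 0 0;0 0 0 0;0 0 0 0;0.012 0 -0.001 0;0.012 0 -0.001 0;0.012 0 -0.001 0;0.012 0 -0.001 0", "grip": 0.6}}

```text
t: 6.28
position: [543.9, 371.2, 102.3]
orientation: [0.704, 0.083, 0.7, -0.08]
force: [0.7, 0.0, 0.2]
width: 51.2
```

```bash
python3 - <<'E'
from h import *
im,C=snap('wrist','g_wrist',(180,180,460,420),2.8)
go([543.3,370.5,104],76.8)
E
```

```text
t 6.33 shift [-0.0016 -0.0008 -0.0004] spin opts [np.float64(180.0), np.float64(-0.0), np.float64(-180.0)] | now [543.9 371.2 102.4] jaw 76.8 q [0.49 0.62 0.04 0.98 0.   0.72] tilt [ 0.006  0.004 -1.   ] w 51.1 F [-0.3 -0.4 -0.9]
```

View pics/g_wrist.png

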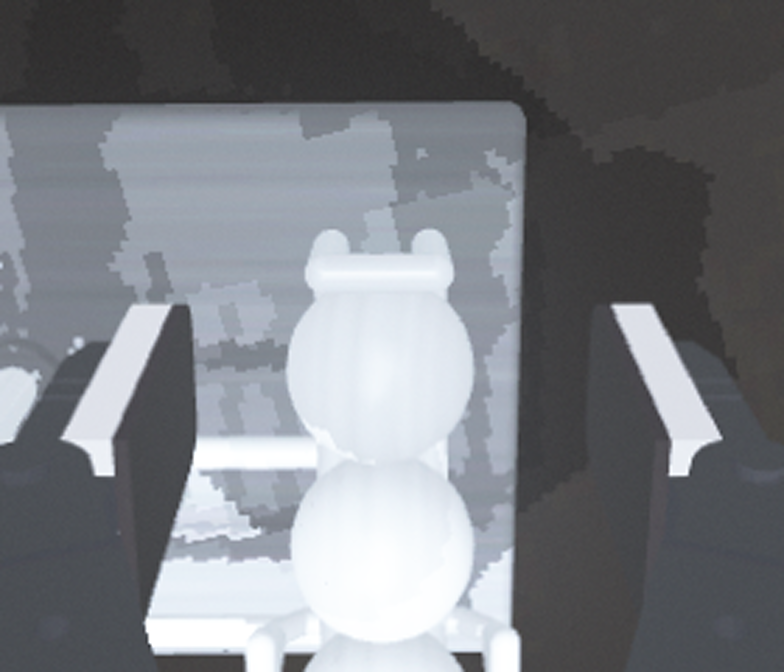

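```bash
python3 - <<'E'
from h import *
C=cam('wrist')
P=onplane(C,[(180+380/2.8,180+373/2.8)],105);R,p=tool();print(P,((P-p)@R))
E
```

```text
[[544.35895178 369.67248418 105.        ]] [[-2.62562324 -1.37574739  0.83798651]]
```

Call:
{"op": "jog_arm", "data": {"series": "0 -0.0013 0 0;0 -0.0013 0 0"}}

```text
t: 6.58
position: [543.6, 369.9, 102.5]
orientation: [0.704, 0.083, 0.7, -0.08]
force: [0.3, 0.6, -0.6]
width: 51.0
```

Call:
{"op": "jog_arm", "data": {"series": "0 -0.0 0 0;0 0 0 0;0 0 0 0;0 0 0 0", "grip": 0, "squeeze": 30}}

```text
t: 7.08
position: [543.7, 369.9, 102.7]
orientation: [0.705, 0.083, 0.7, -0.08]
force: [-1.1, -0.9, 4.3]
width: 21.9
```

```bash
python3 - <<'E'
from h import *
print(robot.observe()['width'])
im,C=snap('wrist','h_wrist',(180,180,460,420),2.8)
im,C=snap('scene','h_scene',(170,150,290,260),6)
print(robot.observe()['width'],robot.observe()['force'])
E
```

```text
21.92698116634735
21.77191864799075 [-1.19790287 -1.20569331  3.89441447]
```

View pics/h_wrist.png

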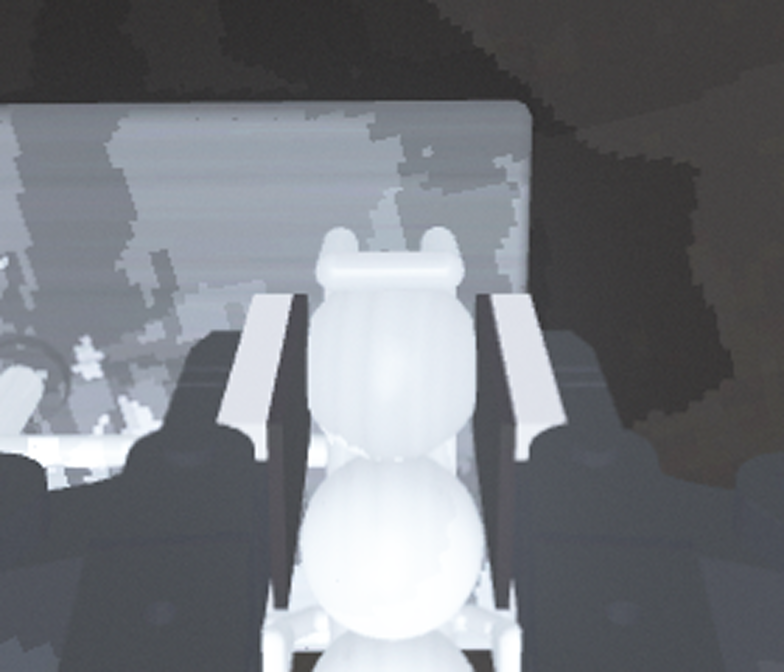

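View pics/h_scene.png

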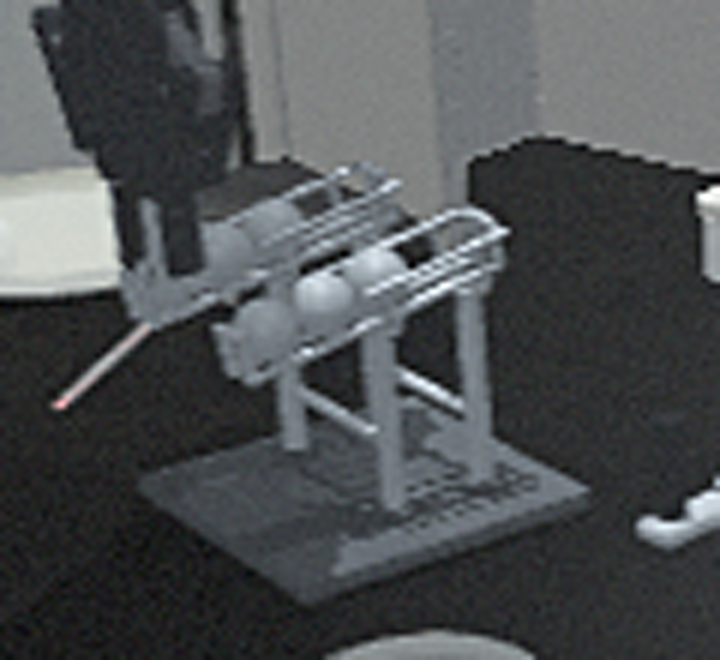

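```bash
python3 - <<'E'
from h import *
C=cam('scene');R,p=tool()
for x in(19,0,-8):
  for z in(-11,11):
    P=p+R@np.array([x,-12.5,z]); u=proj(C,P)[0]; print(x,z,np.round(P,1),u,(u-[170,150])*6)
for b in ([526.5,293,105],[544.5,370,105],[568.9,364.4,109.3],[550.9,287,109.3]): print((proj(C,b)[0]-[170,150])*6)
E
```

```text
19 -11 [530.3 360.3  83.6] [195.58278851 206.92181901] [153.49673106 341.53091404]
19 11 [551.7 355.3  83.7] [204.009213   204.66862147] [204.055278   328.01172881]
0 -11 [530.1 360.2 102.6] [194.54611735 199.41348766] [147.27670413 296.48092596]
0 11 [551.6 355.2 102.7] [203.05101249 197.23352639] [198.30607491 283.40115836]
-8 -11 [530.1 360.2 110.6] [194.10491116 196.2165035 ] [144.62946697 277.29902102]
-8 11 [551.5 355.1 110.7] [202.64325608 194.06816018] [195.85953645 264.40896107]
[255.20628696 328.59840759]
[159.06169015 275.56260982]
[214.72570714 251.33443022]
[313.3910248  302.60075701]
```

Call:
{"op": "jog_arm", "data": {"series": "0 0 0 0;0 0 0 0;0 0 0 0;0.015 0 -0.001 0;0.015 0 -0.001 0;0.015 0 -0.001 0", "grip": 0.5}}

```text
t: 7.92
position: [542.6, 370.1, 87.3]
orientation: [0.704, 0.083, 0.7, -0.08]
force: [-0.2, -0.2, 0.1]
width: 42.6
```

Call:
{"op": "jog_arm", "data": {"series": "0 0 0 0;0 0 0 0;0 0 0 0;0 0 0 0", "grip": 0, "squeeze": 30}}

```text
t: 8.43
position: [542.8, 370.1, 87.6]
orientation: [0.704, 0.083, 0.7, -0.08]
force: [-0.0, -1.1, 0.8]
width: 23.0
```

```bash
python3 - <<'E'
from h import *
im,C=snap('wrist','i_wrist',(180,180,460,420),2.8)
go([543.3,370.5,104],76.8)
E
```

```text
t 8.47 shift [-0.0164  0.0006  0.0005] spin opts [np.float64(180.0), np.float64(-0.0), np.float64(-180.0)] | now [542.8 370.1  87.5] jaw 76.8 q [0.49 0.63 0.01 0.94 0.   0.72] tilt [ 0.006  0.004 -1.   ] w 22.7 F [-0.2 -0.5  1.7]
```

View pics/i_wrist.png

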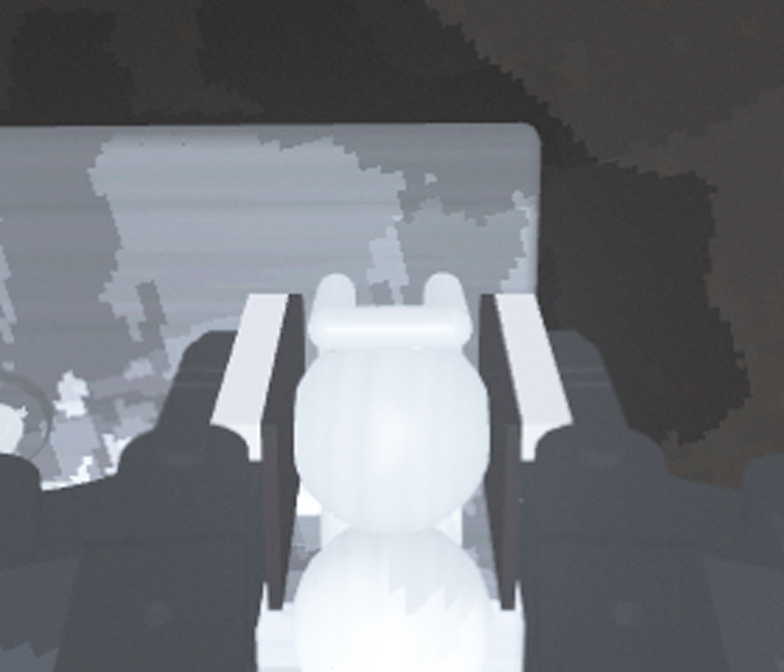

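```bash
python3 - <<'E'
from h import *
snap('scene','j_scene',(170,150,270,240),7)
print(robot.observe()['width'])
C=cam('scene')
R,p=tool()
for x in(19,0,-8):
  for z in(-11,11):
    u=proj(C,p+R@np.array([x,-12.5,z]))[0]; print(x,z,(u-[170,150])*7)
E
```

```text
22.665792401568137
19 -11 [182.04849682 440.53750634]
19 11 [240.67075424 424.35771119]
0 -11 [174.85399772 388.60166468]
0 11 [234.01897627 372.92099195]
-8 -11 [171.79219048 366.48912806]
-8 11 [231.18850093 351.02394064]
```

View pics/j_scene.png

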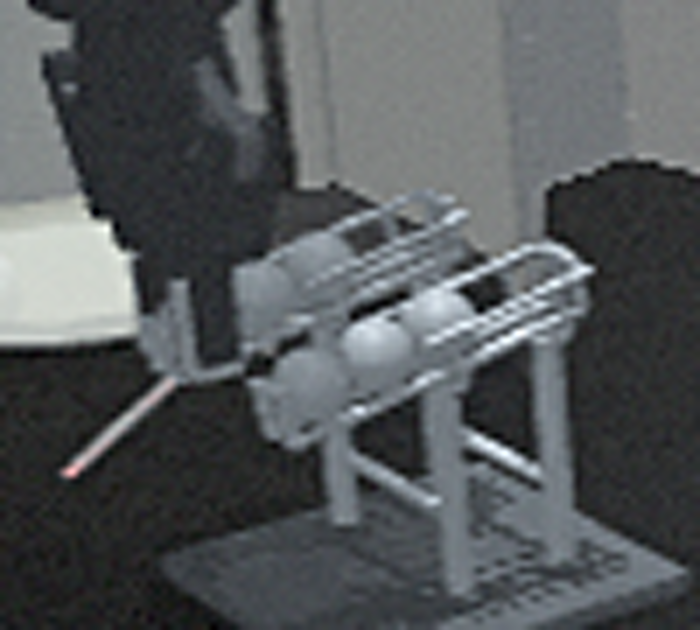

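Call:
{"op": "jog_arm", "data": {"series": "-0.06 0 0 0;-0.06 0 0 0"}}

```text
t: 8.78
position: [544.9, 371.3, 152.1]
orientation: [0.707, 0.085, 0.698, -0.078]
force: [1.3, 0.2, 0.0]
width: 22.7
```

```bash
cat >> h.py <<'E'
def jar(x,y,off=(0,1.6),c=(575.8,-7.8),yaw=9.03):
    a=np.radians(yaw); X=np.array([np.cos(a),np.sin(a)]);Y=np.array([-X[1],X[0]])
    P=np.array(c)+x*X+y*Y; return P-off[1]*X-off[0]*Y   # jaw=yaw+90: tool y=Y, tool z=X
E
python3 - <<'E'
from h import *
im,C=snap('wrist','k_wrist',(160,160,480,440),2.4)
for x,y in ((22,44),(22,0)): go([*jar(x,y),130],99.03); go([*jar(x,y),67],99.03)
E
```

```text
t 8.82 shift [ 0.0182 -0.3127  0.12  ] spin opts [np.float64(157.7), np.float64(-22.3)] | now [543.7 370.6 149.6] jaw 76.8 q [0.49 0.58 0.09 1.07 0.   0.72] tilt [ 0.01   0.006 -1.   ] w 23.2 F [-0.3  0.3 -1.1]
t 8.82 shift [ 0.0812 -0.3132  0.1195] spin opts [np.float64(157.7), np.float64(-22.3)] | now [543.7 370.6 149.6] jaw 76.8 q [0.49 0.58 0.09 1.07 0.   0.72] tilt [ 0.01   0.006 -1.   ] w 23.2 F [-0.3  0.3 -1.1]
t 8.82 shift [ 0.018  -0.3534  0.1367] spin opts [np.float64(157.7), np.float64(-22.3)] | now [543.7 370.6 149.6] jaw 76.8 q [0.49 0.58 0.09 1.07 0.   0.72] tilt [ 0.01   0.006 -1.   ] w 23.2 F [-0.3  0.3 -1.1]
t 8.82 shift [ 0.081  -0.3539  0.1361] spin opts [np.float64(157.7), np.float64(-22.3)] | now [543.7 370.6 149.6] jaw 76.8 q [0.49 0.58 0.09 1.07 0.   0.72] tilt [ 0.01   0.006 -1.   ] w 23.2 F [-0.3  0.3 -1.1]
```

View pics/k_wrist.png

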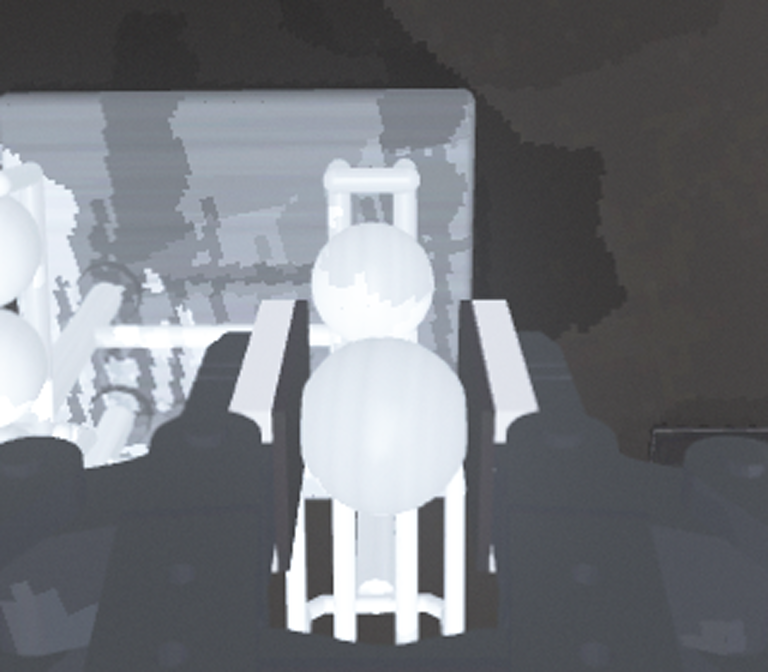

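Call:
{"op": "jog_arm", "data": {"series": "0.018 -0.313 0.12 -22.3;0.018 -0.313 0.12 -22.3;0.018 -0.313 0.12 -22.3;0.018 -0.313 0.12 -22.3;0.018 -0.313 0.12 -22.3;0.018 -0.313 0.12 -22.3;0.018 -0.313 0.12 -22.3;0.018 -0.313 0.12 -22.3;0.055 -0.313 0.12 -22.3;0.055 -0.313 0.12 -22.3;0.055 -0.313 0.12 -22.3"}}

```text
t: 10.2
position: [589.5, 39.7, 93.9]
orientation: [0.709, -0.055, 0.701, 0.058]
force: [-0.6, -0.3, -1.0]
width: 22.5
```

```bash
python3 - <<'E'
from h import *
im,C=snap('wrist','l_wrist',(140,160,500,460),2.2)
go([*jar(22,44),67],99.03)
E
```

```text
t 10.25 shift [ 0.0273 -0.0005 -0.0013] spin opts [np.float64(180.1), np.float64(0.1), np.float64(-179.9)] | now [590.   39.4  94.3] jaw 99.1 q [-0.06  0.51 -0.19  0.86  0.01 -0.22] tilt [ 0.011  0.006 -1.   ] w 22.5 F [0.  0.5 0. ]
```

View pics/l_wrist.png

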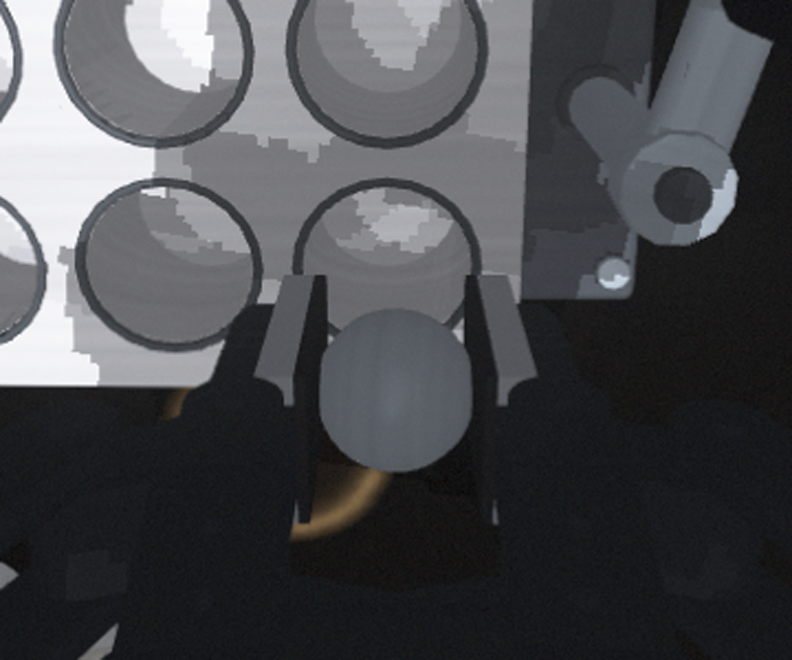

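Call:
{"op": "jog_arm", "data": {"series": "0.026 -0.0012 -0.0018 0;0.026 -0.0012 -0.0018 0;0.026 -0.0012 -0.0018 0"}}

```text
t: 10.62
position: [589.3, 38.2, 69.5]
orientation: [0.709, -0.055, 0.7, 0.058]
force: [-0.4, -0.1, -0.3]
width: 22.8
```

Call:
{"op": "jog_arm", "data": {"series": "0 0 0 0;0 0 0 0;0 0 0 0", "grip": 0.55}}

```text
t: 11.0
position: [589.6, 38.2, 69.8]
orientation: [0.71, -0.055, 0.7, 0.058]
force: [0.3, 0.5, -0.4]
width: 46.9
```

```bash
python3 - <<'E'
from h import *
im,C=snap('wrist','m_wrist',(140,160,500,460),2.2)
go([545,368.5,130],76.8)
E
```

```text
t 11.05 shift [-0.059   0.3334  0.0093] spin opts [np.float64(22.3), np.float64(-157.7)] | now [589.4  38.2  69.7] jaw 99.1 q [-0.06  0.53 -0.22  0.8   0.01 -0.22] tilt [ 0.013  0.006 -1.   ] w 47.0 F [-0.2  0.6 -0.1]
```

View pics/m_wrist.png

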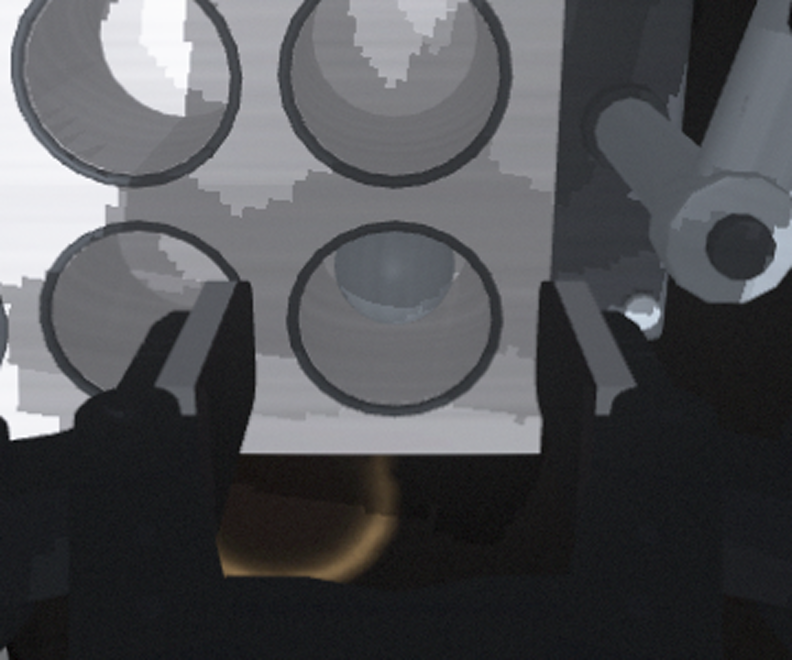

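```bash
python3 - <<'E'
from h import *
go([544,369.6,130],76.8)
E
```

```text
t 11.05 shift [-0.059   0.3346  0.0085] spin opts [np.float64(22.3), np.float64(-157.7)] | now [589.4  38.2  69.7] jaw 99.1 q [-0.06  0.53 -0.22  0.8   0.01 -0.22] tilt [ 0.013  0.006 -1.   ] w 47.0 F [-0.2  0.6 -0.1]
```

Call:
{"op": "jog_arm", "data": {"series": "-0.055 0 0 0;-0.059 0.3335 0.009 22.3;-0.059 0.3335 0.009 22.3;-0.059 0.3335 0.009 22.3;-0.059 0.3335 0.009 22.3;-0.059 0.3335 0.009 22.3;-0.059 0.3335 0.009 22.3;-0.059 0.3335 0.009 22.3;-0.059 0.3335 0.009 22.3;-0.059 0.3335 0.009 22.3;-0.059 0.3335 0.009 22.3"}}

```text
t: 12.42
position: [545.1, 367.6, 130.1]
orientation: [0.707, 0.084, 0.698, -0.079]
force: [0.3, -0.2, 0.3]
width: 47.4
```

```bash
python3 - <<'E'
from h import *
im,C=snap('wrist','n_wrist',(140,160,500,460),2.2)
go([544,369.6,87],76.8)
E
```

```text
t 12.47 shift [ 0.0432  0.0012 -0.002 ] spin opts [np.float64(180.0), np.float64(-0.0), np.float64(-180.0)] | now [545.1 367.7 130.2] jaw 76.8 q [ 0.48  0.59  0.06  1.02 -0.    0.71] tilt [ 0.013  0.006 -1.   ] w 47.0 F [ 0.1 -0.6  0.1]
```

View pics/n_wrist.png

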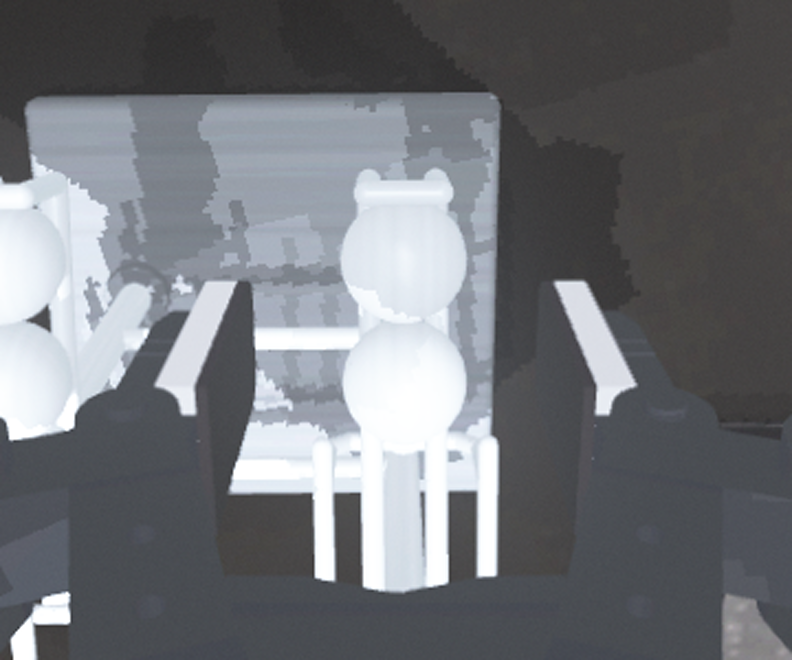

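```bash
cat >> h.py <<'E'
def intool(uv,z):
    C=cam('wrist');R,p=tool();P=onplane(C,[uv],z); print('world',np.round(P[0],1),'tool',np.round((P[0]-p)@R,1))
E
python3 -c "
from h import *
intool((323.2,278.6),105)"
```

```text
world [544.  369.8 105. ] tool [25.2  1.6 -1.8]
```

Call:
{"op": "jog_arm", "data": {"series": "0.043 0.0016 -0.0025 0;0.043 0.0016 -0.0025 0;0.043 0.0016 -0.0025 0"}}

```text
t: 12.85
position: [544.0, 370.1, 88.2]
orientation: [0.707, 0.084, 0.698, -0.079]
force: [-0.5, 1.0, 1.2]
width: 47.2
```

Call:
{"op": "jog_arm", "data": {"series": "0 0 0 0;0 0 0 0;0 0 0 0;0 0 0 0", "grip": 0}}

```text
t: 13.35
position: [544.9, 370.3, 89.6]
orientation: [0.708, 0.085, 0.697, -0.079]
force: [-0.2, -1.5, 7.0]
width: 22.8
```

Call:
{"op": "jog_arm", "data": {"series": "-0.06 0 0 0;-0.06 0 0 0;-0.06 0 0 0"}}

```text
t: 13.72
position: [543.9, 369.9, 149.7]
orientation: [0.708, 0.085, 0.697, -0.079]
force: [-1.0, -0.4, -1.6]
width: 22.6
```

```bash
python3 - <<'E'
from h import *
im,C=snap('wrist','o_wrist',(140,160,500,460),2.2)
go([*jar(22,0,(.7,0)),130],99.03)
E
```

```text
t 13.78 shift [ 0.0173 -0.3524  0.1386] spin opts [np.float64(157.7), np.float64(-22.3)] | now [543.3 369.7 148.8] jaw 76.7 q [ 0.49  0.58  0.08  1.06 -0.    0.72] tilt [ 0.014  0.006 -1.   ] w 22.9 F [-0.8 -0.4 -0.9]
```

View pics/o_wrist.png

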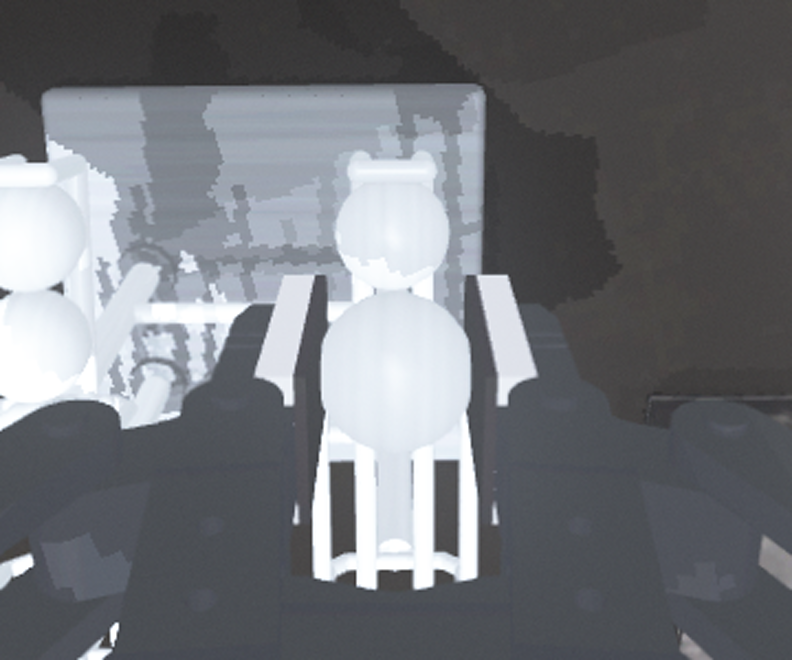

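```bash
python3 - <<'E'
from h import *
go([*jar(22,0,(.7,-0.4)),90],99.03)
E
```

```text
t 13.78 shift [ 0.0573 -0.3526  0.1384] spin opts [np.float64(157.7), np.float64(-22.3)] | now [543.3 369.7 148.8] jaw 76.7 q [ 0.49  0.58  0.08  1.06 -0.    0.72] tilt [ 0.014  0.006 -1.   ] w 22.9 F [-0.8 -0.4 -0.9]
```

Call:
{"op": "jog_arm", "data": {"series": "0.017 -0.3525 0.139 -22.3;0.017 -0.3525 0.139 -22.3;0.017 -0.3525 0.139 -22.3;0.017 -0.3525 0.139 -22.3;0.017 -0.3525 0.139 -22.3;0.017 -0.3525 0.139 -22.3;0.017 -0.3525 0.139 -22.3;0.017 -0.3525 0.139 -22.3;0.055 -0.3525 0.139 -22.3;0.055 -0.3525 0.139 -22.3;0.055 -0.3525 0.139 -22.3"}}

```text
t: 15.15
position: [598.6, -3.8, 93.0]
orientation: [0.71, -0.054, 0.7, 0.058]
force: [-0.0, 0.2, -0.7]
width: 22.8
```

```bash
python3 - <<'E'
from h import *
im,C=snap('wrist','p_wrist',(140,160,500,460),2.2)
go([*jar(22,0,(.7,-0.4)),69],99.03)
E
```

```text
t 15.20 shift [ 0.0244 -0.0008 -0.0016] spin opts [np.float64(180.1), np.float64(0.1), np.float64(-179.9)] | now [599.1  -4.1  93.5] jaw 99.1 q [-0.13  0.52 -0.17  0.86  0.01 -0.29] tilt [ 0.016  0.006 -1.   ] w 23.1 F [ 1.1  0.3 -0.8]
```

View pics/p_wrist.png

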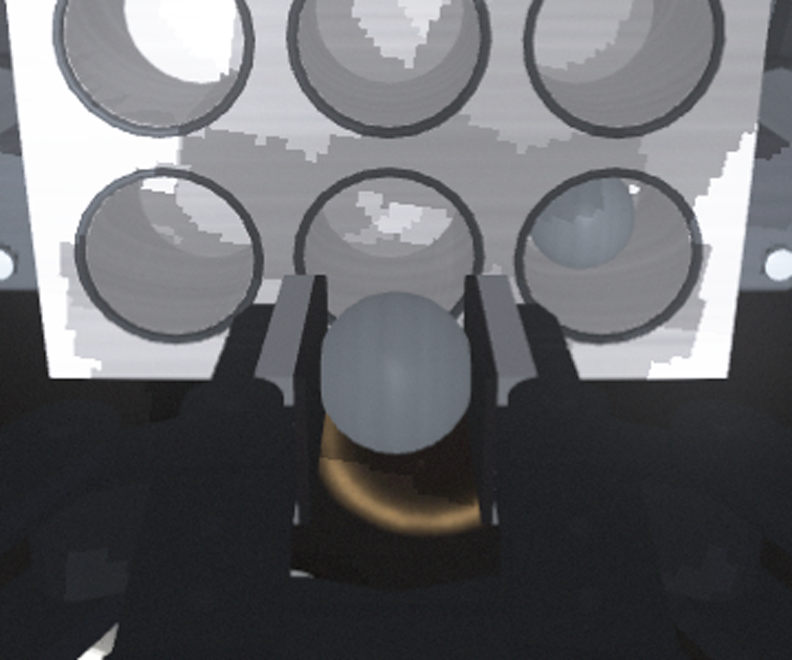

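Call:
{"op": "jog_arm", "data": {"series": "0.024 -0.001 -0.0018 0;0.024 -0.001 -0.0018 0;0.024 -0.001 -0.0018 0"}}

```text
t: 15.58
position: [598.6, -5.1, 70.7]
orientation: [0.711, -0.055, 0.699, 0.058]
force: [-0.0, -0.5, -0.9]
width: 22.9
```

Call:
{"op": "jog_arm", "data": {"series": "0 0 0 0;0 0 0 0;0 0 0 0;-0.05 0 0 0;-0.055 0 0 0;-0.055 0 0 0", "grip": 0.55}}

```text
t: 16.32
position: [597.9, -5.5, 125.9]
orientation: [0.711, -0.055, 0.698, 0.058]
force: [-0.6, 0.2, -0.5]
width: 47.0
```

```bash
python3 - <<'E'
from h import *
im,C=snap('wrist','q_wrist',(140,160,500,460),2.2)
go([544,369.6,130],76.8)
E
```

```text
t 16.38 shift [-0.0035  0.3788  0.0069] spin opts [np.float64(22.3), np.float64(-157.7)] | now [597.3  -5.4 125.1] jaw 99.1 q [-0.14  0.49 -0.14  0.93  0.01 -0.3 ] tilt [ 0.016  0.006 -1.   ] w 46.8 F [ 0.4  0.  -1.1]
```

View pics/q_wrist.png

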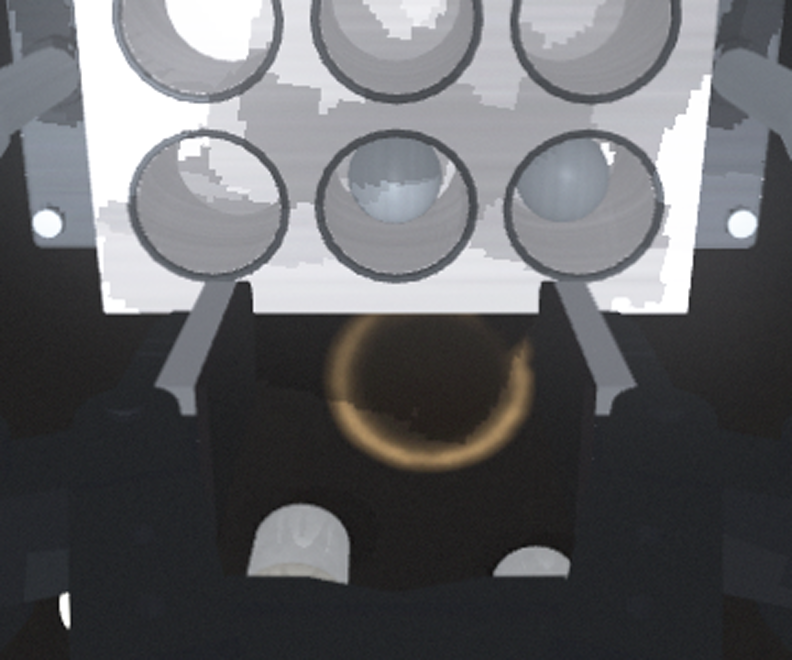

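Call:
{"op": "jog_arm", "data": {"series": "-0.0035 0.379 0.007 22.3;-0.0035 0.379 0.007 22.3;-0.0035 0.379 0.007 22.3;-0.0035 0.379 0.007 22.3;-0.0035 0.379 0.007 22.3;-0.0035 0.379 0.007 22.3;-0.0035 0.379 0.007 22.3;-0.0035 0.379 0.007 22.3;-0.0035 0.379 0.007 22.3;-0.0035 0.379 0.007 22.3;-0.0035 0.379 0.007 22.3"}}

```text
t: 17.75
position: [544.5, 368.8, 130.1]
orientation: [0.708, 0.084, 0.697, -0.079]
force: [-0.4, -0.8, 1.1]
width: 46.7
```

```bash
python3 - <<'E'
from h import *
im,C=snap('wrist','r_wrist',(140,160,500,460),2.2)
go([543.3,369.8,84],76.8)
E
```

```text
t 17.80 shift [ 0.0461 -0.     -0.0019] spin opts [np.float64(180.0), np.float64(-0.0), np.float64(-180.0)] | now [544.4 369.1 130.1] jaw 76.8 q [ 0.49  0.59  0.06  1.02 -0.    0.72] tilt [ 0.016  0.006 -1.   ] w 47.1 F [-0.   0.6  0.2]
```

View pics/r_wrist.png

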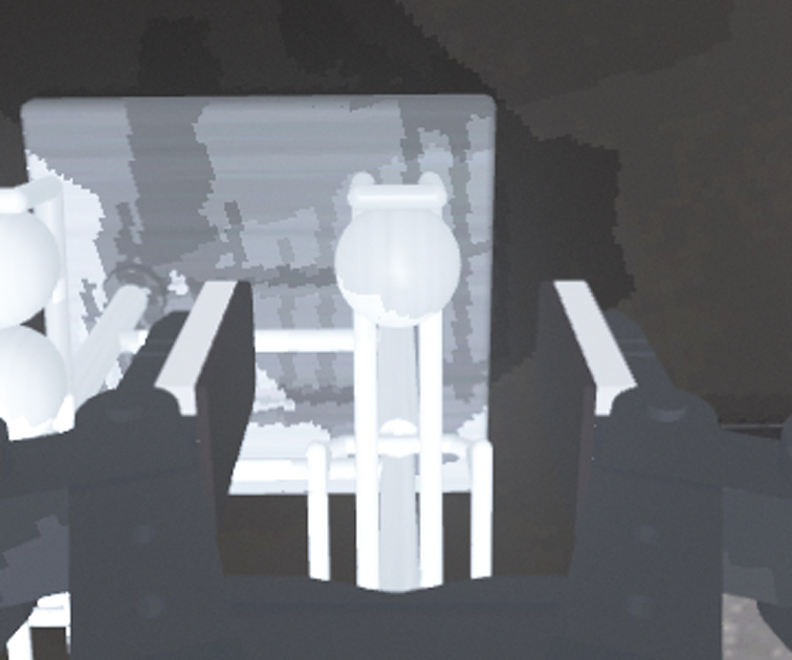

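Call:
{"op": "jog_arm", "data": {"series": "0.047 0.0005 -0.002 0;0.047 0.0005 -0.002 0;0.047 0.0005 -0.002 0;0.047 0.0005 -0.002 0"}}

```text
t: 18.3
position: [544.4, 370.8, 84.9]
orientation: [0.709, 0.085, 0.696, -0.078]
force: [-0.8, 0.5, 0.9]
width: 47.1
```

Call:
{"op": "jog_arm", "data": {"series": "0 0 0 0;0 0 0 0;0 0 0 0;0 0 0 0;-0.05 0 0 0;-0.06 0 0 0;-0.06 0 0 0", "grip": 0}}

```text
t: 19.18
position: [543.6, 370.6, 145.4]
orientation: [0.709, 0.085, 0.696, -0.078]
force: [-0.6, -0.1, -0.8]
width: 23.2
```

```bash
python3 - <<'E'
from h import *
im,C=snap('wrist','s_wrist',(140,160,500,460),2.2)
go([*jar(-22,44,(.7,-0.4)),130],99.03)
E
```

```text
t 19.23 shift [ 0.012  -0.3288  0.082 ] spin opts [np.float64(157.7), np.float64(-22.3)] | now [543.  370.3 144.3] jaw 76.8 q [ 0.49  0.58  0.07  1.05 -0.    0.72] tilt [ 0.018  0.007 -1.   ] w 22.8 F [-0.6 -0.2 -1.2]
```

View pics/s_wrist.png

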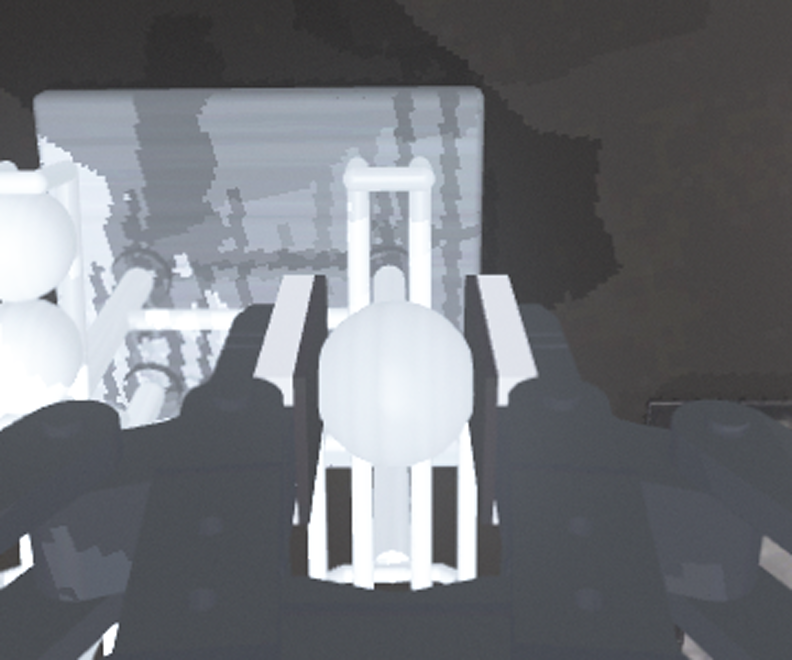

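Call:
{"op": "jog_arm", "data": {"series": "0.012 -0.329 0.082 -22.3;0.012 -0.329 0.082 -22.3;0.012 -0.329 0.082 -22.3;0.012 -0.329 0.082 -22.3;0.012 -0.329 0.082 -22.3;0.012 -0.329 0.082 -22.3;0.012 -0.329 0.082 -22.3;0.012 -0.329 0.082 -22.3;0.05 -0.329 0.082 -22.3;0.05 -0.329 0.082 -22.3;0.05 -0.329 0.082 -22.3"}}

```text
t: 20.6
position: [548.4, 32.4, 92.6]
orientation: [0.711, -0.054, 0.698, 0.058]
force: [0.7, 0.0, -0.2]
width: 23.1
```

```bash
python3 - <<'E'
from h import *
im,C=snap('wrist','t_wrist',(140,160,500,460),2.2)
go([*jar(-22,44,(.7,-0.4)),69],99.03)
E
```

```text
t 20.65 shift [ 0.024  -0.0005 -0.0018] spin opts [np.float64(180.1), np.float64(0.1), np.float64(-179.9)] | now [548.9  32.2  93. ] jaw 99.1 q [-0.08  0.43 -0.32  0.8   0.01 -0.24] tilt [ 0.019  0.007 -1.   ] w 23.2 F [ 0.1 -0.9 -0.9]
```

View pics/t_wrist.png

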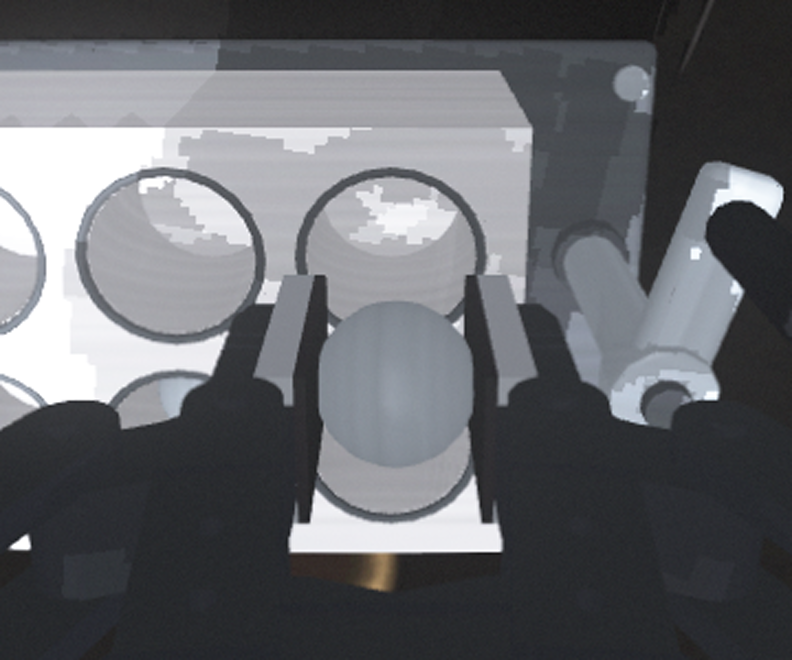

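Call:
{"op": "jog_arm", "data": {"series": "0.026 -0.0008 -0.0018 0;0.026 -0.0008 -0.0018 0;0.026 -0.0008 -0.0018 0;0.026 -0.0008 -0.0018 0"}}

```text
t: 21.15
position: [548.5, 31.2, 68.1]
orientation: [0.712, -0.054, 0.697, 0.058]
force: [-0.3, -0.3, -0.5]
width: 22.7
```

Call:
{"op": "jog_arm", "data": {"series": "0 0 0 0;0 0 0 0;0 0 0 0;-0.05 0 0 0;-0.058 0 0 0;-0.058 0 0 0", "grip": 0.55}}

```text
t: 21.9
position: [547.7, 30.8, 126.4]
orientation: [0.713, -0.054, 0.697, 0.058]
force: [0.2, -0.1, -0.8]
width: 47.2
```

```bash
python3 - <<'E'
from h import *
im,C=snap('wrist','u_wrist',(140,160,500,460),2.2)
go([525.8,291.5,130],76.8)
E
```

```text
t 21.95 shift [-0.0031  0.2607  0.0204] spin opts [np.float64(22.3), np.float64(-157.7)] | now [547.   30.9 125.6] jaw 99.1 q [-0.08  0.4  -0.29  0.87  0.01 -0.24] tilt [ 0.02   0.007 -1.   ] w 47.2 F [-0.5  0.1 -0.4]
```

View pics/u_wrist.png

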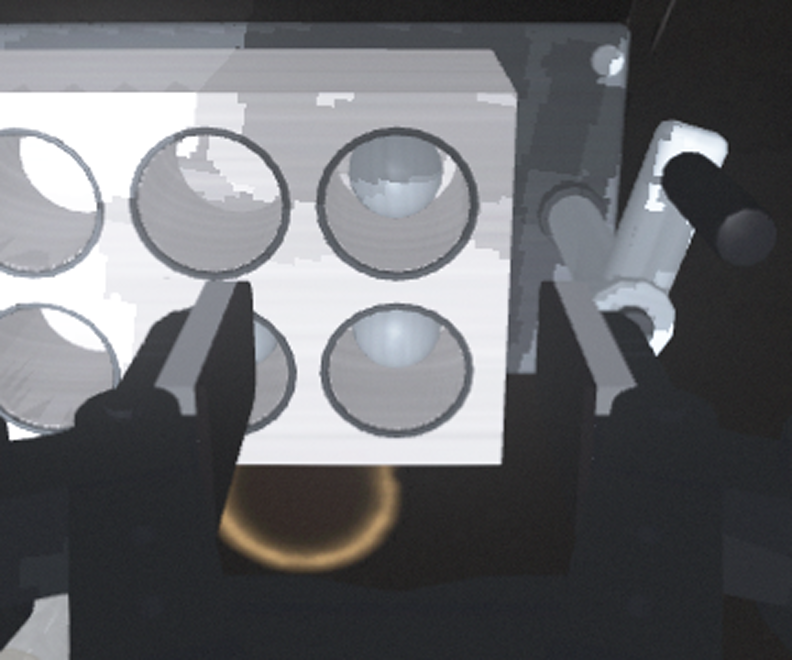

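Call:
{"op": "jog_arm", "data": {"series": "-0.003 0.261 0.0205 22.3;-0.003 0.261 0.0205 22.3;-0.003 0.261 0.0205 22.3;-0.003 0.261 0.0205 22.3;-0.003 0.261 0.0205 22.3;-0.003 0.261 0.0205 22.3;-0.003 0.261 0.0205 22.3;-0.003 0.261 0.0205 22.3;-0.003 0.261 0.0205 22.3"}}

```text
t: 23.08
position: [526.1, 290.9, 129.9]
orientation: [0.709, 0.085, 0.695, -0.078]
force: [-0.6, 0.1, 0.1]
width: 46.9
```

```bash
python3 - <<'E'
from h import *
im,C=snap('wrist','v_wrist',(140,160,500,460),2.2)
go([526,292,84],76.8)
E
```

```text
t 23.12 shift [ 0.0459  0.0004 -0.0011] spin opts [np.float64(180.0), np.float64(-0.0), np.float64(-180.0)] | now [526.1 291.  129.9] jaw 76.8 q [ 0.38  0.48 -0.13  0.94 -0.    0.62] tilt [ 0.02   0.007 -1.   ] w 47.0 F [-0.5  0.4  0.4]
```

View pics/v_wrist.png

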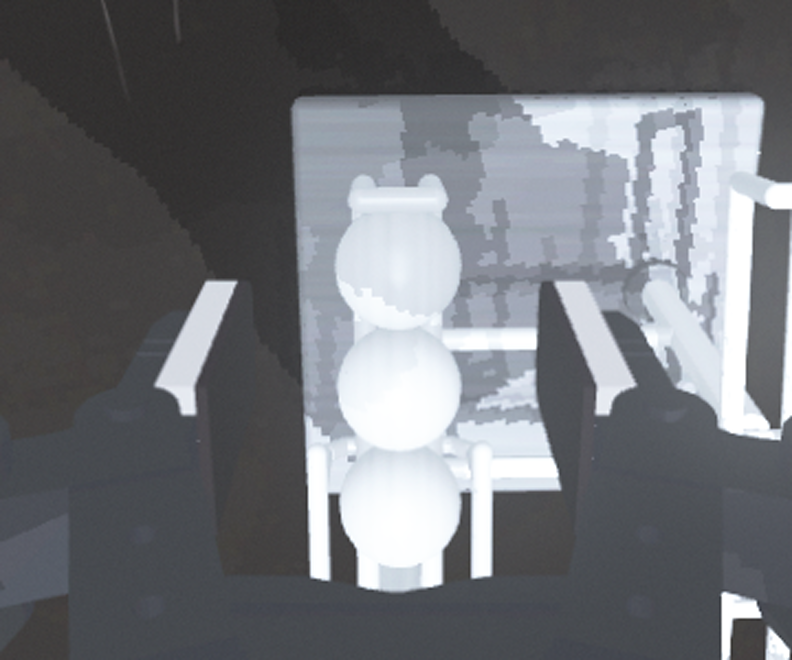

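Call:
{"op": "jog_arm", "data": {"series": "0.047 0.0006 -0.002 0;0.047 0.0006 -0.002 0;0.047 0.0006 -0.002 0;0.047 0.0006 -0.002 0"}}

```text
t: 23.62
position: [526.3, 292.8, 84.6]
orientation: [0.71, 0.085, 0.695, -0.078]
force: [-0.5, 1.0, -0.5]
width: 46.6
```

Call:
{"op": "jog_arm", "data": {"series": "0 0 0 0;0 0 0 0;0 0 0 0;0 0 0 0;-0.06 0 0 0;-0.06 0 0 0;-0.06 0 0 0", "grip": 0}}

```text
t: 24.5
position: [524.8, 292.3, 144.5]
orientation: [0.71, 0.085, 0.695, -0.078]
force: [-1.2, -0.6, -0.7]
width: 22.5
```

```bash
python3 - <<'E'
from h import *
im,C=snap('wrist','w_wrist',(140,160,500,460),2.2)
go([*jar(-22,0,(.7,-0.4)),130],99.03)
E
```

```text
t 24.55 shift [ 0.0122 -0.2891  0.0989] spin opts [np.float64(157.7), np.float64(-22.3)] | now [524.4 292.1 143.8] jaw 76.7 q [ 0.39  0.47 -0.11  0.96 -0.    0.62] tilt [ 0.021  0.007 -1.   ] w 23.1 F [-0.9  0.3 -1.4]
```

View pics/w_wrist.png

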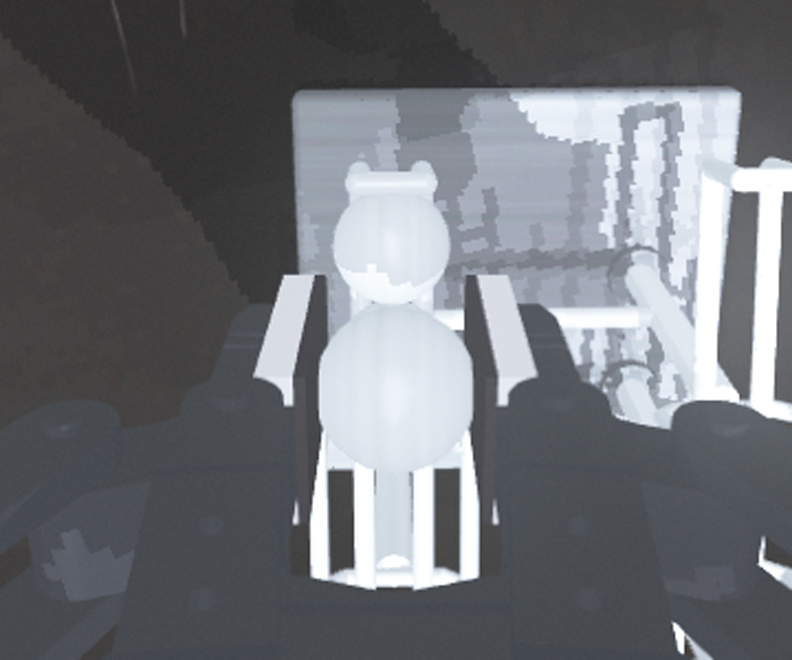

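Held; the next ball has rolled to the stop. On to jar (-22, 0).

Call:
{"op": "jog_arm", "data": {"series": "0.012 -0.2895 0.098 -22.3;0.012 -0.2895 0.098 -22.3;0.012 -0.2895 0.098 -22.3;0.012 -0.2895 0.098 -22.3;0.012 -0.2895 0.098 -22.3;0.012 -0.2895 0.098 -22.3;0.012 -0.2895 0.098 -22.3;0.012 -0.2895 0.098 -22.3;0.05 -0.2895 0.098 -22.3;0.05 -0.2895 0.098 -22.3;0.05 -0.2895 0.098 -22.3"}}

```text
t: 25.92
position: [554.6, -11.0, 93.0]
orientation: [0.713, -0.054, 0.697, 0.058]
force: [1.0, 0.4, -0.0]
width: 22.5
```

```bash
python3 - <<'E'
from h import *
im,C=snap('wrist','x_wrist',(140,160,500,460),2.2)
go([*jar(-22,0,(.7,0.2)),68],99.03)
E
```

```text
t 25.98 shift [ 0.0253 -0.0006 -0.0018] spin opts [np.float64(180.1), np.float64(0.1), np.float64(-179.9)] | now [555.1 -11.3  93.3] jaw 99.1 q [-0.16  0.44 -0.31  0.8   0.01 -0.32] tilt [ 0.023  0.007 -1.   ] w 23.0 F [ 0.4  0.  -0.7]
```

View pics/x_wrist.png

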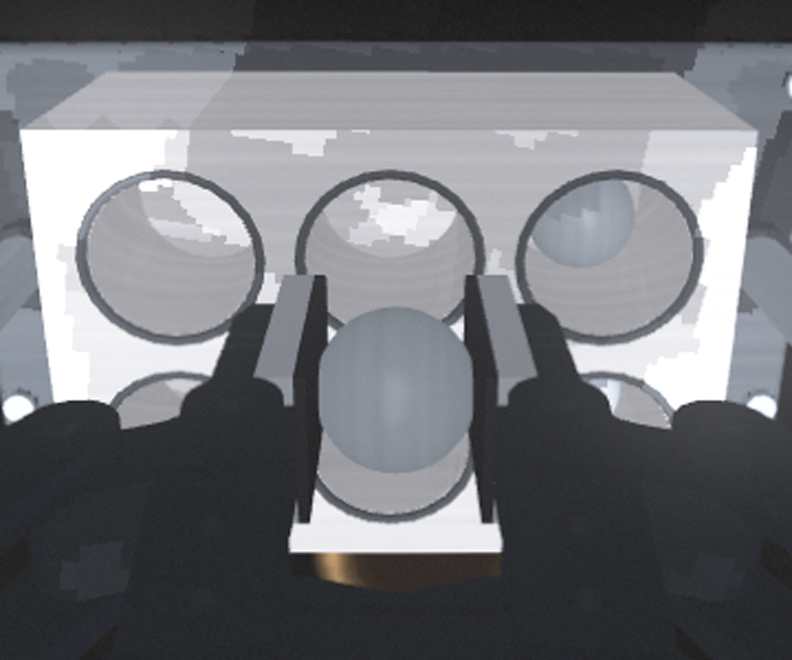

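Call:
{"op": "jog_arm", "data": {"series": "0.026 -0.0009 -0.0022 0;0.026 -0.0009 -0.0022 0;0.026 -0.0009 -0.0022 0;0.026 -0.0009 -0.0022 0"}}

```text
t: 26.48
position: [554.4, -12.4, 68.4]
orientation: [0.714, -0.054, 0.696, 0.058]
force: [0.4, -0.5, -0.3]
width: 23.1
```

Call:
{"op": "jog_arm", "data": {"series": "0 0 0 0;0 0 0 0;0 0 0 0;-0.05 0 0 0;-0.058 0 0 0;-0.058 0 0 0", "grip": 0.55}}

```text
t: 27.22
position: [553.4, -12.9, 126.7]
orientation: [0.714, -0.055, 0.696, 0.058]
force: [0.4, -0.9, -0.4]
width: 47.2
```

```bash
python3 - <<'E'
from h import *
im,C=snap('wrist','y_wrist',(140,160,500,460),1.5)
go([526,292,130],76.8)
E
```

```text
t 27.27 shift [-0.0027  0.3052  0.0219] spin opts [np.float64(22.3), np.float64(-157.7)] | now [552.7 -12.8 125.8] jaw 99.1 q [-0.16  0.4  -0.27  0.87  0.01 -0.32] tilt [ 0.024  0.007 -1.   ] w 47.0 F [ 0.1  0.7 -0. ]
```

View pics/y_wrist.png

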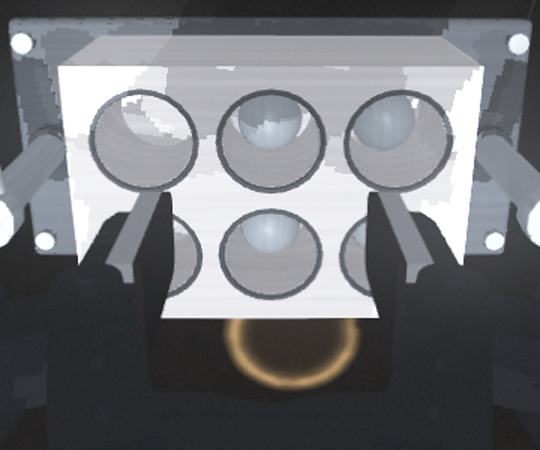

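Call:
{"op": "jog_arm", "data": {"series": "-0.003 0.3055 0.021 22.3;-0.003 0.3055 0.021 22.3;-0.003 0.3055 0.021 22.3;-0.003 0.3055 0.021 22.3;-0.003 0.3055 0.021 22.3;-0.003 0.3055 0.021 22.3;-0.003 0.3055 0.021 22.3;-0.003 0.3055 0.021 22.3;-0.003 0.3055 0.021 22.3;-0.003 0.3055 0.021 22.3"}}

```text
t: 28.52
position: [525.3, 291.3, 130.4]
orientation: [0.71, 0.085, 0.694, -0.078]
force: [-0.3, -0.2, -0.3]
width: 47.1
```

```bash
python3 - <<'E'
from h import *
im,C=snap('wrist','z_wrist',(140,160,500,460),2.2)
go([526,292,84],76.8)
E
```

```text
t 28.57 shift [ 0.0464  0.0001 -0.0004] spin opts [np.float64(180.0), np.float64(-0.0), np.float64(-180.0)] | now [525.3 291.5 130.4] jaw 76.8 q [ 0.39  0.48 -0.13  0.93 -0.    0.62] tilt [ 0.024  0.007 -1.   ] w 47.2 F [-0.3 -0.2 -0.2]
```

View pics/z_wrist.png

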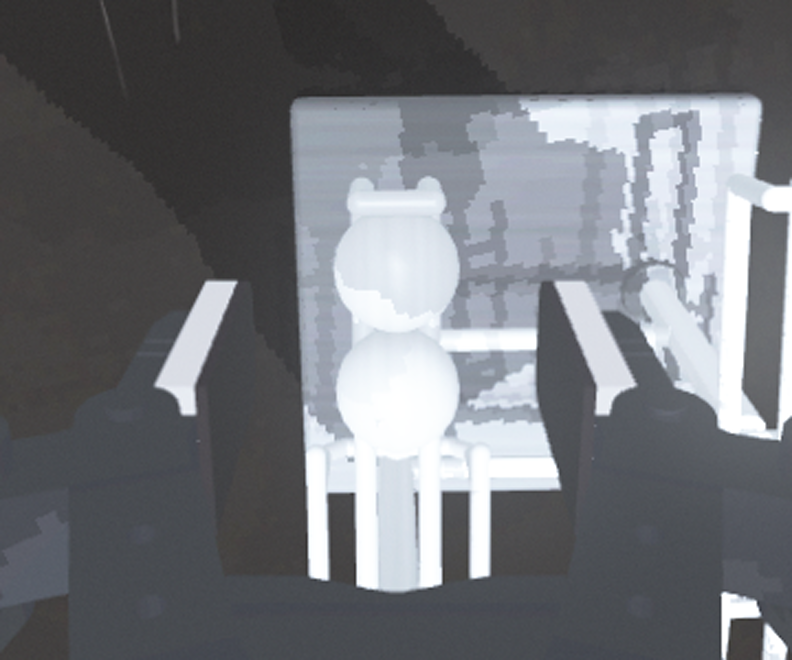

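Call:
{"op": "jog_arm", "data": {"series": "0.0475 0.0002 -0.0012 0;0.0475 0.0002 -0.0012 0;0.0475 0.0002 -0.0012 0;0.0475 0.0002 -0.0012 0"}}

```text
t: 29.08
position: [526.4, 292.7, 84.5]
orientation: [0.711, 0.085, 0.693, -0.078]
force: [-0.8, -1.1, -0.3]
width: 46.8
```

Call:
{"op": "jog_arm", "data": {"series": "0 0 0 0;0 0 0 0;0 0 0 0;0 0 0 0;-0.06 0 0 0;-0.06 0 0 0;-0.06 0 0 0", "grip": 0}}

```text
t: 29.95
position: [524.7, 292.3, 144.4]
orientation: [0.711, 0.085, 0.693, -0.078]
force: [-0.1, 0.6, -1.1]
width: 22.6
```

```bash
python3 - <<'E'
from h import *
im,C=snap('wrist','aa_wrist',(140,160,500,460),2.2)
go([*jar(22,-44,(.7,0.2)),130],99.03)
E
```

```text
t 30.00 shift [ 0.0132 -0.3133  0.1558] spin opts [np.float64(157.7), np.float64(-22.3)] | now [524.2 292.1 143.7] jaw 76.8 q [ 0.39  0.47 -0.12  0.96 -0.    0.62] tilt [ 0.025  0.007 -1.   ] w 22.8 F [-0.7 -0.2 -0.7]
```

View pics/aa_wrist.png

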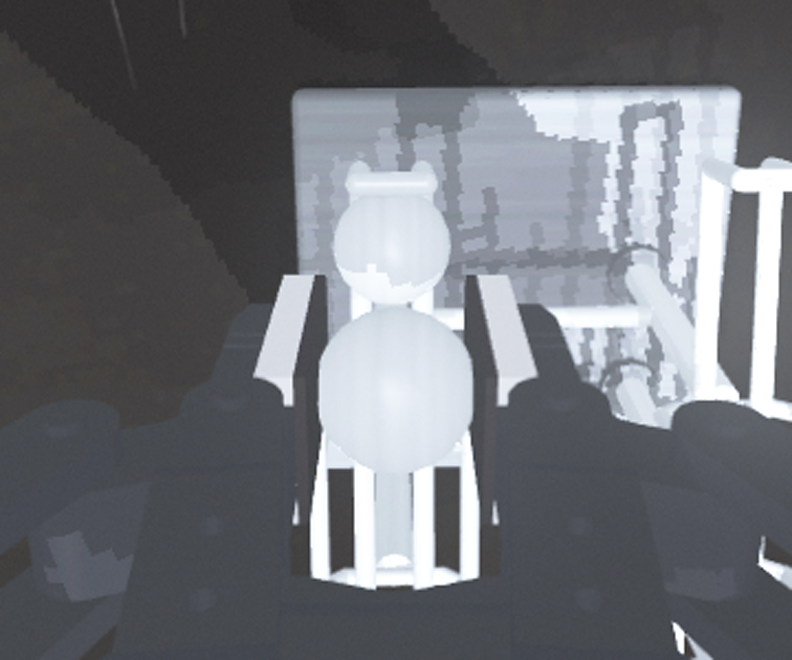

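Call:
{"op": "jog_arm", "data": {"series": "0.013 -0.3135 0.155 -22.3;0.013 -0.3135 0.155 -22.3;0.013 -0.3135 0.155 -22.3;0.013 -0.3135 0.155 -22.3;0.013 -0.3135 0.155 -22.3;0.013 -0.3135 0.155 -22.3;0.013 -0.3135 0.155 -22.3;0.013 -0.3135 0.155 -22.3;0.05 -0.3135 0.155 -22.3;0.05 -0.3135 0.155 -22.3;0.05 -0.3135 0.155 -22.3"}}

```text
t: 31.38
position: [604.5, -47.3, 93.9]
orientation: [0.714, -0.054, 0.696, 0.058]
force: [0.8, 0.4, -0.2]
width: 22.8
```

```bash
python3 - <<'E'
from h import *
im,C=snap('wrist','ab_wrist',(140,160,500,460),2.2)
go([*jar(22,-44,(.7,0.2)),68],99.03)
E
```

```text
t 31.43 shift [ 0.0263 -0.0009 -0.0014] spin opts [np.float64(180.1), np.float64(0.1), np.float64(-179.9)] | now [604.9 -47.6  94.3] jaw 99.1 q [-0.21  0.52 -0.16  0.86  0.01 -0.36] tilt [ 0.026  0.007 -1.   ] w 23.0 F [-0.1 -0.3 -0.4]
```

View pics/ab_wrist.png

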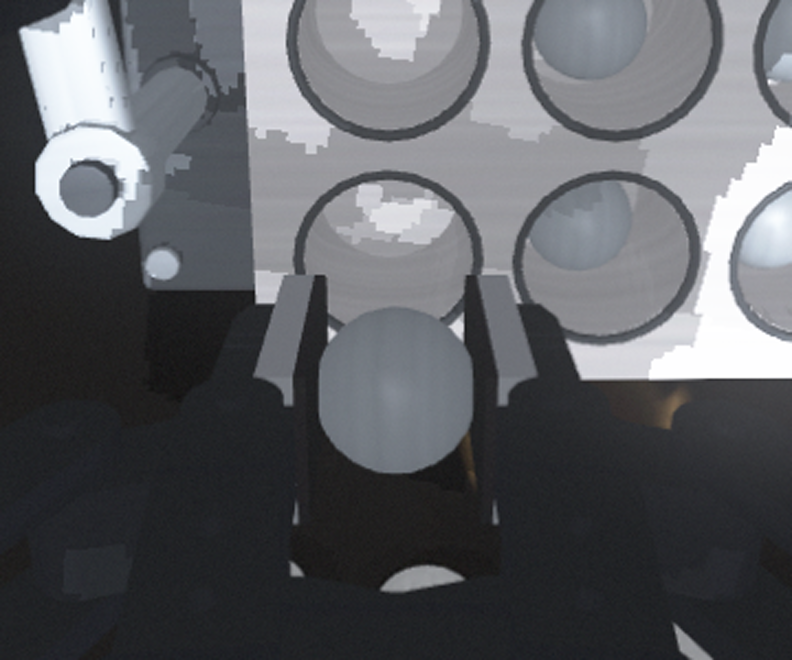

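Call:
{"op": "jog_arm", "data": {"series": "0.027 -0.001 -0.002 0;0.027 -0.001 -0.002 0;0.027 -0.001 -0.002 0;0.027 -0.001 -0.002 0"}}

```text
t: 31.92
position: [604.6, -48.8, 68.5]
orientation: [0.715, -0.055, 0.695, 0.058]
force: [-0.3, -0.3, -0.5]
width: 22.7
```

Call:
{"op": "jog_arm", "data": {"series": "0 0 0 0;0 0 0 0;0 0 0 0;-0.05 0 0 0;-0.058 0 0 0;-0.058 0 0 0", "grip": 0.55}}

```text
t: 32.67
position: [603.3, -49.3, 126.8]
orientation: [0.715, -0.055, 0.694, 0.058]
force: [-0.4, -0.1, -0.1]
width: 46.9
```

```bash
python3 - <<'E'
from h import *
im,C=snap('wrist','ac_wrist',(140,160,500,460),1.5)
go([525.7,292,130],76.8)
E
```

```text
t 32.73 shift [-0.0038  0.3491 -0.0219] spin opts [np.float64(22.3), np.float64(-157.7)] | now [602.7 -49.2 125.9] jaw 99.1 q [-0.21  0.49 -0.13  0.92  0.01 -0.37] tilt [ 0.027  0.007 -1.   ] w 47.1 F [-0.1 -0.2  0.1]
```

View pics/ac_wrist.png

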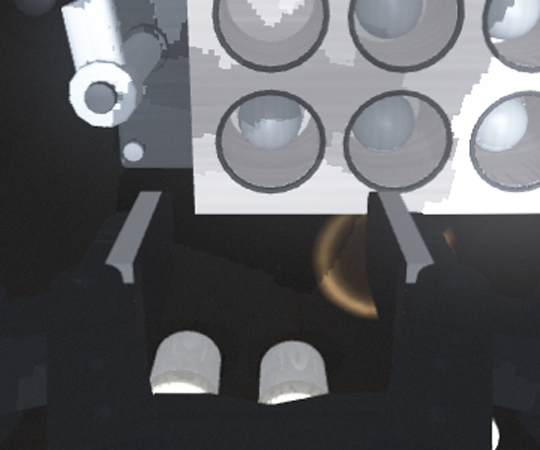

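5 in. Last ball.

Call:
{"op": "jog_arm", "data": {"series": "-0.004 0.349 -0.0225 22.3;-0.004 0.349 -0.0225 22.3;-0.004 0.349 -0.0225 22.3;-0.004 0.349 -0.0225 22.3;-0.004 0.349 -0.0225 22.3;-0.004 0.349 -0.0225 22.3;-0.004 0.349 -0.0225 22.3;-0.004 0.349 -0.0225 22.3;-0.004 0.349 -0.0225 22.3;-0.004 0.349 -0.0225 22.3"}}

```text
t: 33.98
position: [525.5, 290.7, 130.1]
orientation: [0.712, 0.085, 0.693, -0.078]
force: [-0.4, 0.4, -0.1]
width: 46.8
```

```bash
python3 - <<'E'
from h import *
im,C=snap('wrist','ad_wrist',(140,160,500,460),2.2)
go([526,292,84],76.8)
E
```

```text
t 34.02 shift [ 0.0461  0.0006 -0.0009] spin opts [np.float64(179.9), np.float64(-0.1), np.float64(-180.1)] | now [525.5 290.9 130.1] jaw 76.7 q [ 0.39  0.48 -0.14  0.93 -0.    0.62] tilt [ 0.027  0.007 -1.   ] w 46.9 F [-0.4 -0.   0.4]
```

View pics/ad_wrist.png

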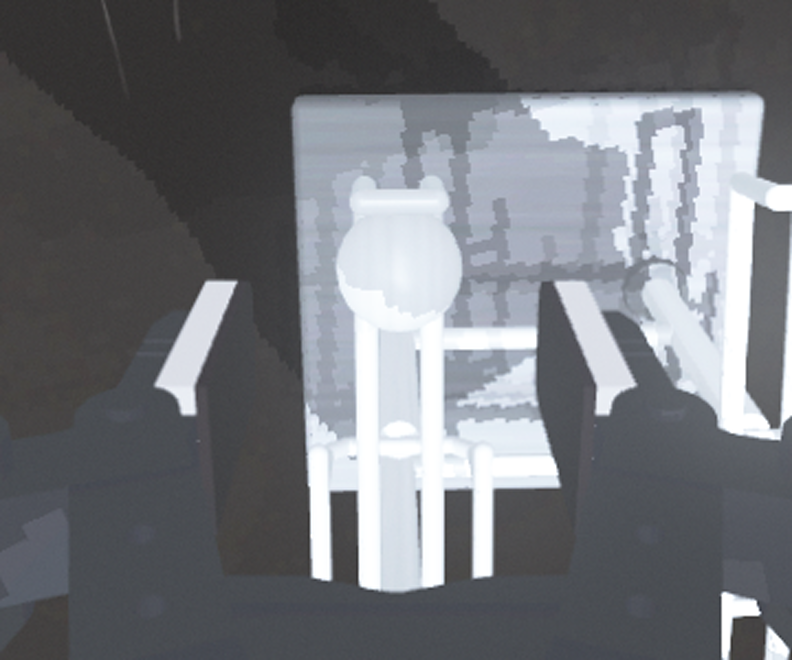

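Call:
{"op": "jog_arm", "data": {"series": "0.0475 0.0008 -0.0014 0;0.0475 0.0008 -0.0014 0;0.0475 0.0008 -0.0014 0;0.0475 0.0008 -0.0014 0"}}

```text
t: 34.52
position: [526.6, 292.7, 84.3]
orientation: [0.712, 0.086, 0.692, -0.078]
force: [0.3, 0.2, 0.4]
width: 47.2
```

Call:
{"op": "jog_arm", "data": {"series": "0 0 0 0;0 0 0 0;0 0 0 0;0 0 0 0;-0.06 0 0 0;-0.06 0 0 0;-0.06 0 0 0", "grip": 0}}

```text
t: 35.4
position: [524.8, 292.2, 144.2]
orientation: [0.712, 0.086, 0.692, -0.078]
force: [0.2, 0.3, -0.2]
width: 22.7
```

```bash
python3 - <<'E'
from h import *
im,C=snap('wrist','ae_wrist',(140,160,500,460),1.5)
go([*jar(-22,-44,(.7,0.2)),130],99.03)
E
```

```text
t 35.45 shift [ 0.0119 -0.3299  0.1151] spin opts [np.float64(157.7), np.float64(-22.3)] | now [524.3 292.  143.4] jaw 76.7 q [ 0.39  0.47 -0.12  0.95 -0.    0.62] tilt [ 0.028  0.007 -1.   ] w 23.1 F [-0.3 -0.2  0. ]
```

View pics/ae_wrist.png

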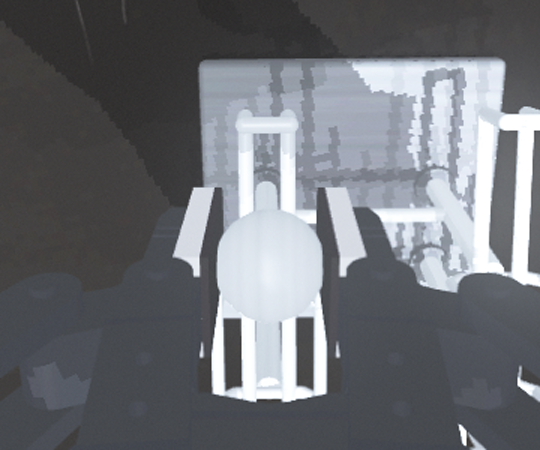

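Call:
{"op": "jog_arm", "data": {"series": "0.012 -0.33 0.1145 -22.3;0.012 -0.33 0.1145 -22.3;0.012 -0.33 0.1145 -22.3;0.012 -0.33 0.1145 -22.3;0.012 -0.33 0.1145 -22.3;0.012 -0.33 0.1145 -22.3;0.012 -0.33 0.1145 -22.3;0.012 -0.33 0.1145 -22.3;0.05 -0.33 0.1145 -22.3;0.05 -0.33 0.1145 -22.3;0.05 -0.33 0.1145 -22.3"}}

```text
t: 36.83
position: [561.5, -54.2, 92.6]
orientation: [0.715, -0.054, 0.695, 0.058]
force: [0.3, 1.2, 0.1]
width: 22.9
```

```bash
python3 - <<'E'
from h import *
im,C=snap('wrist','af_wrist',(140,160,500,460),2.2)
go([*jar(-22,-44,(.7,0.2)),68],99.03)
E
```

```text
t 36.88 shift [ 0.025  -0.0008 -0.0019] spin opts [np.float64(180.1), np.float64(0.1), np.float64(-179.9)] | now [561.9 -54.5  93. ] jaw 99.1 q [-0.23  0.45 -0.29  0.8   0.01 -0.39] tilt [ 0.029  0.007 -1.   ] w 22.9 F [-0.2  0.6  0. ]
```

View pics/af_wrist.png

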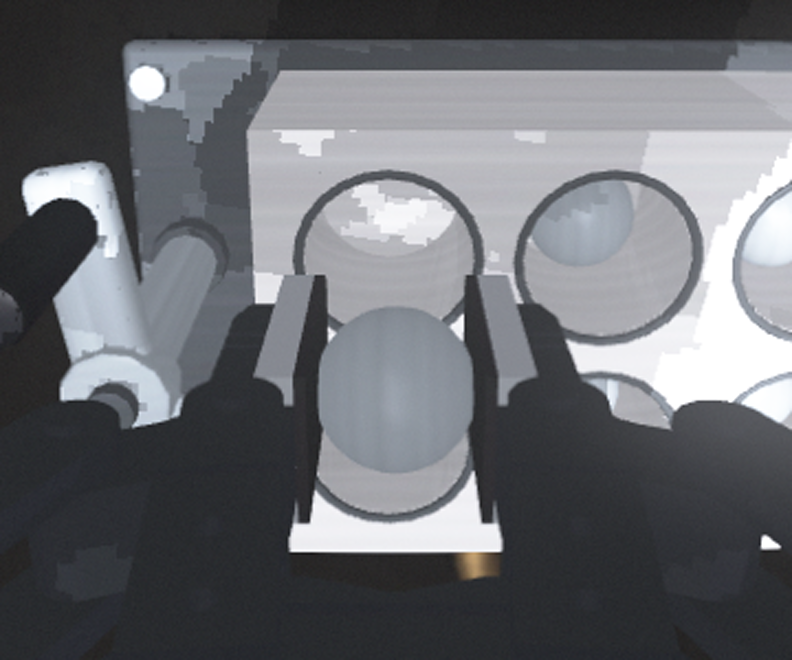

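Call:
{"op": "jog_arm", "data": {"series": "0.026 -0.001 -0.0022 0;0.026 -0.001 -0.0022 0;0.026 -0.001 -0.0022 0;0.026 -0.001 -0.0022 0"}}

```text
t: 37.38
position: [561.4, -55.8, 68.1]
orientation: [0.716, -0.055, 0.694, 0.058]
force: [0.6, -0.0, -0.9]
width: 23.0
```

Call:
{"op": "jog_arm", "data": {"series": "0 0 0 0;0 0 0 0;0 0 0 0;-0.05 0 0 0;-0.1 0 0 0;-0.1 0 0 0;-0.1 0 0 0", "grip": 0.55}}

```text
t: 38.25
position: [558.1, -56.4, 167.6]
orientation: [0.716, -0.054, 0.694, 0.058]
force: [0.3, -0.2, -0.8]
width: 46.9
```

```bash
python3 - <<'E'
from h import *
im,C=snap('wrist','ag_wrist')
im,C=snap('top','ag_top',(260,200,520,300),3)
go([530,-290,200],9.6)
E
```

```text
t 38.35 shift [-0.0358 -0.2264 -0.063 ] spin opts [np.float64(89.5), np.float64(-90.5)] | now [557.5 -56.2 166.7] jaw 99.1 q [-0.24  0.38 -0.2   0.97  0.01 -0.4 ] tilt [ 0.029  0.007 -1.   ] w 46.9 F [-0.1  0.1 -0.4]
```

View pics/ag_wrist.png

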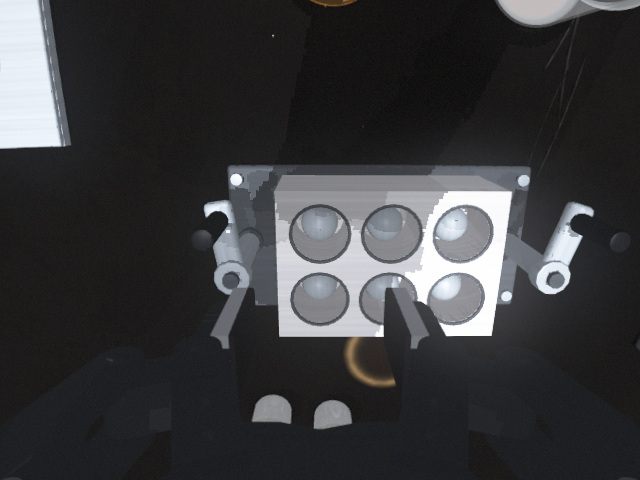

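View pics/ag_top.png

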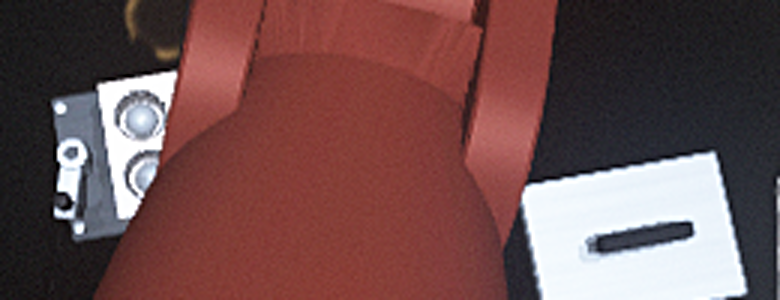

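Call:
{"op": "jog_arm", "data": {"series": "-0.06 0 0 0"}}

```text
t: 38.48
position: [552.4, -55.9, 222.2]
orientation: [0.712, -0.053, 0.698, 0.059]
force: [1.5, -0.8, 1.1]
width: 46.8
```

```bash
python3 - <<'E'
from h import *
go([530,-290,200],9.6)
E
```

```text
t 38.48 shift [ 0.0195 -0.2278 -0.0595] spin opts [np.float64(89.5), np.float64(-90.5)] | now [552.4 -55.9 222.2] jaw 99.1 q [-0.24  0.34 -0.1   1.11  0.01 -0.4 ] tilt [ 0.018  0.01  -1.   ] w 46.8 F [ 1.5 -0.8  1.1]
```

Call:
{"op": "jog_arm", "data": {"series": "0.06 0 0 0"}}

```text
t: 38.6
position: [559.2, -56.7, 170.7]
orientation: [0.716, -0.054, 0.694, 0.057]
force: [2.7, 0.0, -1.6]
width: 46.8
```

```bash
python3 - <<'E'
from h import *
go([530,-290,200],9.6)
E
```

```text
t 38.60 shift [-0.0318 -0.2257 -0.0647] spin opts [np.float64(89.5), np.float64(-90.5)] | now [559.2 -56.7 170.7] jaw 99.1 q [-0.24  0.37 -0.19  0.98  0.01 -0.4 ] tilt [ 0.031  0.007 -1.   ] w 46.8 F [ 2.7  0.  -1.6]
```

Call:
{"op": "jog_arm", "data": {"series": "0 0 -0.06 0"}}

```text
t: 38.72
position: [497.2, -65.2, 160.1]
orientation: [0.711, -0.053, 0.699, 0.06]
force: [-1.2, -0.2, 1.7]
width: 46.9
```

```bash
python3 - <<'E'
from h import *
go([530,-290,200],9.6)
E
```

```text
t 38.73 shift [-0.0418 -0.2269 -0.0026] spin opts [np.float64(89.6), np.float64(-90.4)] | now [497.2 -65.2 160.1] jaw 99.2 q [-0.29  0.29 -0.35  0.92  0.02 -0.45] tilt [ 0.017  0.011 -1.   ] w 46.9 F [-1.2 -0.2  1.7]
```

Call:
{"op": "jog_arm", "data": {"series": "0 0 0.06 0"}}

```text
t: 38.85
position: [536.9, -52.4, 154.9]
orientation: [0.702, -0.049, 0.708, 0.062]
force: [3.8, -1.2, 1.6]
width: 46.9
```

```bash
python3 - <<'E'
from h import *
go([530,-290,200],9.6)
E
```

```text
t 38.85 shift [-0.049  -0.2328 -0.0442] spin opts [np.float64(89.4), np.float64(-90.6)] | now [536.9 -52.4 154.9] jaw 99.0 q [-0.24  0.38 -0.23  0.98  0.01 -0.4 ] tilt [-0.009  0.017 -1.   ] w 46.9 F [ 3.8 -1.2  1.6]
```

Call:
{"op": "jog_arm", "data": {"series": "0 0 0 0;0 0 0 0"}}

```text
t: 39.1
position: [535.5, -52.0, 153.3]
orientation: [0.701, -0.049, 0.709, 0.062]
force: [0.4, 0.0, 0.7]
width: 47.2
```

```bash
python3 - <<'E'
from h import *
go([530,-290,200],9.6)
E
```

```text
t 39.10 shift [-0.0507 -0.2333 -0.0431] spin opts [np.float64(89.4), np.float64(-90.6)] | now [535.5 -52.  153.3] jaw 99.0 q [-0.24  0.38 -0.23  0.98  0.01 -0.4 ] tilt [-0.013  0.017 -1.   ] w 47.2 F [0.4 0.  0.7]
```

Call:
{"op": "jog_arm", "data": {"series": "-0.02 -0.06 0 0"}}

```text
t: 39.22
position: [544.2, -109.2, 171.4]
orientation: [0.7, -0.05, 0.709, 0.064]
force: [2.4, -1.7, 0.3]
width: 47.0
```

```bash
python3 - <<'E'
from h import *
go([530,-290,200],9.6)
E
```

```text
t 39.23 shift [-0.0319 -0.1755 -0.0436] spin opts [np.float64(89.7), np.float64(-90.3)] | now [ 544.2 -109.2  171.4] jaw 99.3 q [-0.34  0.4  -0.15  1.04  0.01 -0.5 ] tilt [-0.015  0.019 -1.   ] w 47.0 F [ 2.4 -1.7  0.3]
```

```bash
python3 - <<'E'
from h import *
C=cam('top')
print(onplane(C,[(260+590/3,200+245/3),(260+692/3,200+230/3)],48))
go([490,-330,220],99)
E
```

```text
[[ 494.51432784 -286.21643133   48.        ]
 [ 504.6472446  -361.19518724   48.        ]]
t 39.23 shift [-0.052  -0.2081 -0.0897] spin opts [np.float64(180.3), np.float64(0.3), np.float64(-179.7)] | now [ 544.2 -109.2  171.4] jaw 99.3 q [-0.34  0.4  -0.15  1.04  0.01 -0.5 ] tilt [-0.015  0.019 -1.   ] w 47.0 F [ 2.4 -1.7  0.3]
```

```bash
python3 - <<'E'
from h import *
go([495,-290,220],9)
E
```

```text
t 39.23 shift [-0.0513 -0.1694 -0.0783] spin opts [np.float64(90.3), np.float64(-89.7)] | now [ 544.2 -109.2  171.4] jaw 99.3 q [-0.34  0.4  -0.15  1.04  0.01 -0.5 ] tilt [-0.015  0.019 -1.   ] w 47.0 F [ 2.4 -1.7  0.3]
```

Call:
{"op": "jog_arm", "data": {"series": "-0.051 -0.1695 -0.078 90;-0.051 -0.1695 -0.078 90;-0.051 -0.1695 -0.078 90;-0.051 -0.1695 -0.078 90;-0.051 -0.1695 -0.078 90;-0.051 -0.1695 -0.078 90;-0.051 -0.1695 -0.078 90;-0.051 -0.1695 -0.078 90;-0.051 -0.1695 -0.078 90;-0.051 -0.1695 -0.078 90;-0.051 -0.1695 -0.078 90"}}

```text
t: 40.6
position: [495.4, -290.1, 219.7]
orientation: [0.531, 0.459, 0.548, -0.456]
force: [0.2, 0.1, 0.7]
width: 47.0
```

Call:
{"op": "jog_arm", "data": {"series": "0.06 0 0 0"}}

```text
t: 40.72
position: [497.5, -291.4, 162.8]
orientation: [0.535, 0.459, 0.544, -0.455]
force: [1.1, -0.4, -1.5]
width: 46.7
```

```bash
python3 - <<'E'
from h import *
go([495,-290,220],9)
E
```

```text
t 40.73 shift [-0.0571 -0.0025 -0.0026] spin opts [np.float64(180.5), np.float64(0.5), np.float64(-179.5)] | now [ 497.5 -291.4  162.8] jaw 9.5 q [-0.66  0.44 -0.11  1.04  0.01  0.75] tilt [-0.007  0.013 -1.   ] w 46.7 F [ 1.1 -0.4 -1.5]
```

Call:
{"op": "jog_arm", "data": {"series": "-0.06 0 0 0;-0.06 0 0 0;-0.06 0 0 0"}}

```text
t: 41.1
position: [498.5, -292.7, 223.6]
orientation: [0.535, 0.459, 0.544, -0.455]
force: [0.0, 0.4, -0.2]
width: 47.0
```

```bash
python3 - <<'E'
from h import *
go([495,-290,220],9)
E
```

```text
t 41.10 shift [ 0.0037 -0.003  -0.0032] spin opts [np.float64(180.5), np.float64(0.5), np.float64(-179.5)] | now [ 498.5 -292.7  223.6] jaw 9.5 q [-0.66  0.4  -0.    1.18  0.01  0.74] tilt [-0.006  0.012 -1.   ] w 47.0 F [ 0.   0.4 -0.2]
```

Call:
{"op": "jog_arm", "data": {"series": "0.06 0 0 0"}}

```text
t: 41.22
position: [501.3, -294.4, 166.5]
orientation: [0.539, 0.459, 0.541, -0.455]
force: [1.3, -0.7, -1.1]
width: 46.8
```

Call:
{"op": "jog_arm", "data": {"series": "-0.06 0 0 0;-0.06 0 0 0;-0.06 0 0 0;-0.06 0 0 0"}}

```text
t: 41.72
position: [501.3, -294.9, 226.1]
orientation: [0.539, 0.459, 0.541, -0.455]
force: [0.2, 0.2, -0.2]
width: 46.6
```

```bash
python3 - <<'E'
from h import *
im,C=snap('wrist','ah_wrist')
im,C=snap('top','ah_top',(400,220,560,340),5)
go([495,-290,220],9)
E
```

```text
t 41.83 shift [ 0.006  -0.0053 -0.0057] spin opts [np.float64(180.5), np.float64(0.5), np.float64(-179.5)] | now [ 501.1 -294.8  226. ] jaw 9.5 q [-0.66  0.4   0.    1.17  0.01  0.74] tilt [ 0.001  0.006 -1.   ] w 47.0 F [ 1.   0.4 -0.2]
```

View pics/ah_wrist.png

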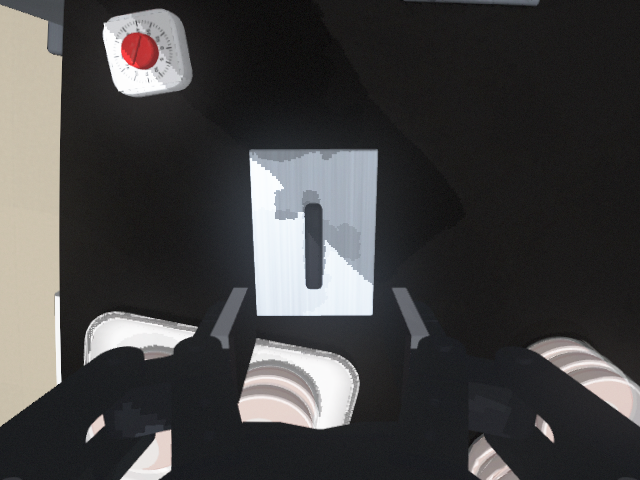

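View pics/ah_top.png

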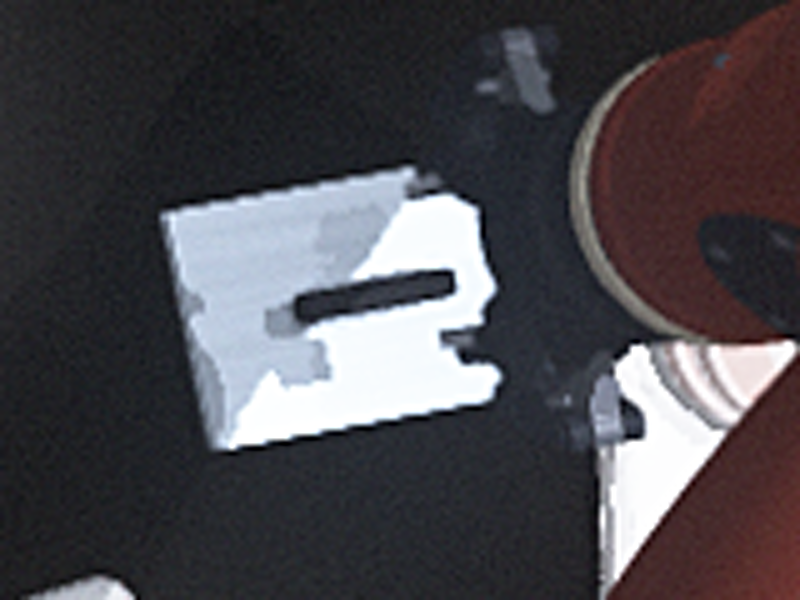

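```bash
python3 - <<'E'
from h import *
C=cam('wrist'); R,p=tool()
c=onplane(C,[(249,150),(378,150),(258,315),(373,315)],13); print(np.round(c,1), c.mean(0))
h=onplane(C,[(313.5,204),(314,289)],48); print('handle',np.round(h,1),h.mean(0)); h=onplane(C,[(313.5,204),(314,289)],41);print(h.mean(0))
d=h[1]-h[0]; print('bar dir',np.degrees(np.arctan2(d[1],d[0])))
for a,b in((0,1),(2,3),(0,2),(1,3)):
    d=c[b]-c[a]; print(a,b,np.linalg.norm(d),np.degrees(np.arctan2(d[1],d[0])))
T=cam('top'); print(onplane(T,[(520,250),(520,290),(400+600/5,220+345/5)],25))
print(onplane(C,[(360,360),(250,338)],25))
E
```

```text
[[ 435.6 -263.1   13. ]
 [ 542.2 -245.2   13. ]
 [ 462.4 -412.3   13. ]
 [ 568.3 -394.5   13. ]] [ 502.13506307 -328.76347066   13.        ]
handle [[ 495.7 -292.6   48. ]
 [ 507.6 -363.    48. ]] [ 501.6477068  -327.80187028   48.        ]
[ 501.93021023 -329.97839621   41.        ]
bar dir -80.33303441404813
0 1 108.13711532247017 9.523266558517445
2 3 107.43653004741365 9.503654711194677
0 2 151.61692818867198 -79.82115017177695
1 3 151.64730438046894 -80.08599209493846
[[ 565.71187335 -439.35427459   25.        ]
 [ 475.93183051 -433.367448     25.        ]
 [ 478.15104355 -433.51317996   25.        ]]
[[ 563.06410348 -436.38660061   25.        ]
 [ 458.88318519 -430.47149446   25.        ]]
```

```bash
python3 - <<'E'
from h import *
go([502,-328.5,90],9.6)
E
```

```text
t 41.83 shift [ 0.1358 -0.005   0.0342] spin opts [np.float64(179.9), np.float64(-0.1), np.float64(-180.1)] | now [ 501.1 -294.8  226. ] jaw 9.5 q [-0.66  0.4   0.    1.17  0.01  0.74] tilt [ 0.001  0.006 -1.   ] w 47.0 F [ 1.   0.4 -0.2]
```

Call:
{"op": "jog_arm", "data": {"series": "0.09 -0.005 0.034 0;0.135 -0.005 0.034 0;0.135 -0.005 0.034 0;0.135 -0.005 0.034 0;0.135 -0.005 0.034 0;0.135 -0.005 0.034 0"}}

```text
t: 42.58
position: [503.2, -328.8, 92.9]
orientation: [0.54, 0.459, 0.54, -0.455]
force: [0.1, 0.1, 0.0]
width: 46.7
```

```bash
python3 - <<'E'
from h import *
im,C=snap('wrist','ai_wrist')
go([502,-328.5,20],9.6)
E
```

```text
t 42.62 shift [ 0.0726 -0.0012 -0.0001] spin opts [np.float64(180.0), np.float64(-0.0), np.float64(-180.0)] | now [ 503.  -328.7   92.6] jaw 9.6 q [-0.7   0.54 -0.15  0.89  0.01  0.7 ] tilt [ 0.003  0.005 -1.   ] w 47.0 F [-0.3 -0.9 -0.2]
```

View pics/ai_wrist.png

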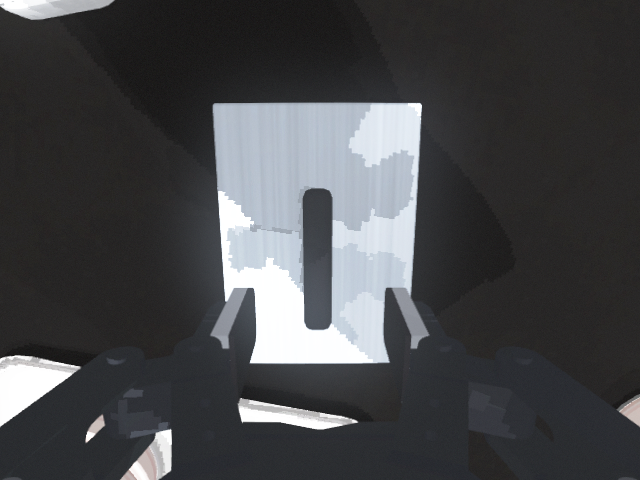

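```bash
python3 - <<'E'
from h import *
intool((317.5,188),48);intool((317,329),48)
intool((317,102.5),13);intool((316,363),13)
E
```

```text
world [ 495.2 -292.1   48. ] tool [ 44.7  -1.7 -37.2]
world [ 506.7 -362.    48. ] tool [44.4 -2.  33.7]
world [ 488.6 -254.3   13. ] tool [ 79.9  -2.1 -75.4]
world [ 513.  -403.6   13. ] tool [79.3 -2.9 75.8]
```

Call:
{"op": "jog_arm", "data": {"series": "0.04 -0.0018 -0.0008 0;0.074 -0.0018 -0.0008 0;0.074 -0.0018 -0.0008 0;0.074 -0.0018 -0.0008 0;0.074 -0.0018 -0.0008 0"}}

```text
t: 43.25
position: [502.4, -328.7, 20.4]
orientation: [0.541, 0.459, 0.539, -0.455]
force: [-0.1, -0.1, -0.1]
width: 47.2
```

Call:
{"op": "jog_arm", "data": {"series": "0 0 0 0;0 0 0 0;0 0 0 0;0 0 0 0;0 0 0 0", "grip": 0, "squeeze": 80}}

```text
t: 43.88
position: [502.9, -329.2, 21.4]
orientation: [0.541, 0.459, 0.539, -0.455]
force: [-1.4, 1.0, 7.5]
width: 12.5
```

```bash
python3 - <<'E'
from h import *
im,C=snap('wrist','aj_wrist')
im,C=snap('scene','aj_scene',(380,220,600,400),3)
go([502,-328.5,20],9.6)
E
```

```text
t 43.98 shift [ 0.0014 -0.0008 -0.0009] spin opts [np.float64(180.0), np.float64(-0.0), np.float64(-180.0)] | now [ 502.9 -329.2   21.4] jaw 9.6 q [-0.7   0.61 -0.23  0.73  0.01  0.7 ] tilt [ 0.007  0.002 -1.   ] w 12.8 F [-1.4  0.6  7.8]
```

View pics/aj_wrist.png

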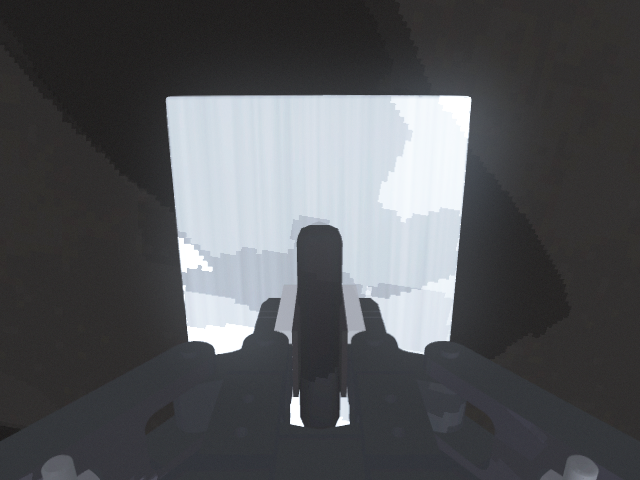

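View pics/aj_scene.png

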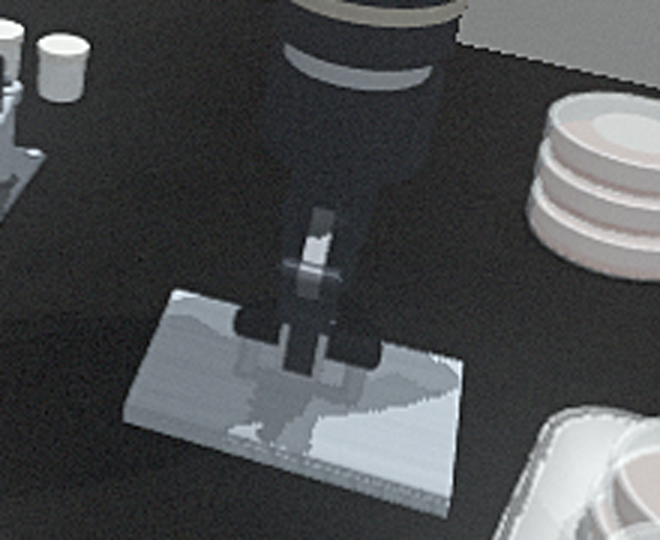

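Call:
{"op": "jog_arm", "data": {"series": "-0.02 0 0 0;-0.06 0 0 0;-0.1 0 0 0;-0.15 0 0 0;-0.15 0 0 0;-0.15 0 0 0;-0.15 0 0 0"}}

```text
t: 44.85
position: [500.9, -328.7, 169.5]
orientation: [0.54, 0.459, 0.54, -0.455]
force: [0.1, -0.3, -3.2]
width: 12.7
```

```bash
python3 - <<'E'
from h import *
im,C=snap('wrist','ak_wrist')
go([575.8,-9,175],9.03)
E
```

```text
t 44.90 shift [-0.0038  0.1269 -0.3029] spin opts [np.float64(180.5), np.float64(0.5), np.float64(-179.5)] | now [ 501.  -328.7  169.7] jaw 9.6 q [-0.71  0.47 -0.05  1.06  0.01  0.7 ] tilt [ 0.004  0.004 -1.   ] w 12.5 F [-0.4  0.4 -3.8]
```

View pics/ak_wrist.png

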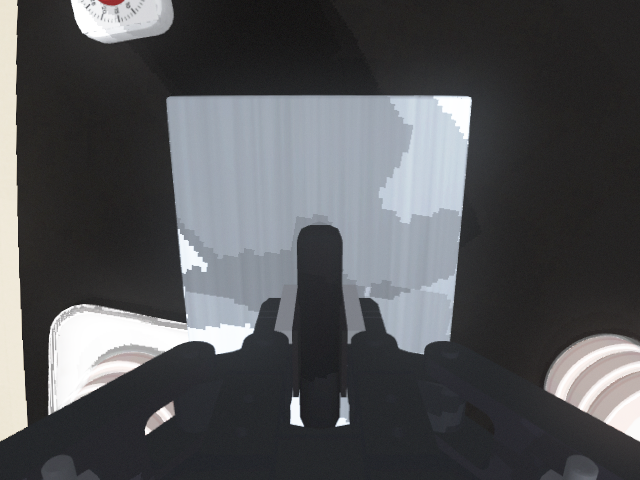

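Call:
{"op": "jog_arm", "data": {"series": "-0.01 0.02 -0.05 0;-0.01 0.04 -0.1 0.5;-0.01 0.0634 -0.15 0.5;-0.01 0.085 -0.2 0.5;-0.01 0.105 -0.25 0.5;-0.01 0.12 -0.285 0.5;-0.01 0.127 -0.303 0.5;-0.01 0.127 -0.303 0.5;-0.01 0.127 -0.303 0.5;-0.01 0.127 -0.303 0.5"}}

```text
t: 46.15
position: [575.7, -10.0, 181.0]
orientation: [0.538, 0.461, 0.537, -0.457]
force: [0.4, -0.2, -4.0]
width: 12.3
```

```bash
python3 - <<'E'
from h import *
im,C=snap('wrist','al_wrist')
im,C=snap('top','al_top',(250,190,410,310),5)
go([575.8,-9,175],9.03)
E
```

```text
t 46.25 shift [ 0.0062  0.0001 -0.0008] spin opts [np.float64(180.0), np.float64(-0.0), np.float64(-180.0)] | now [575.8  -9.8 181.2] jaw 9.0 q [-0.15  0.41 -0.1   1.05  0.    1.27] tilt [ 0.004  0.004 -1.   ] w 12.4 F [-0.2 -0.2 -3.5]
```

View pics/al_wrist.png

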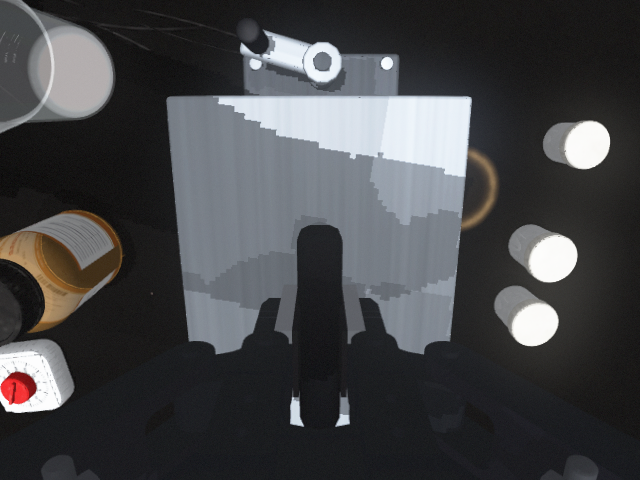

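View pics/al_top.png

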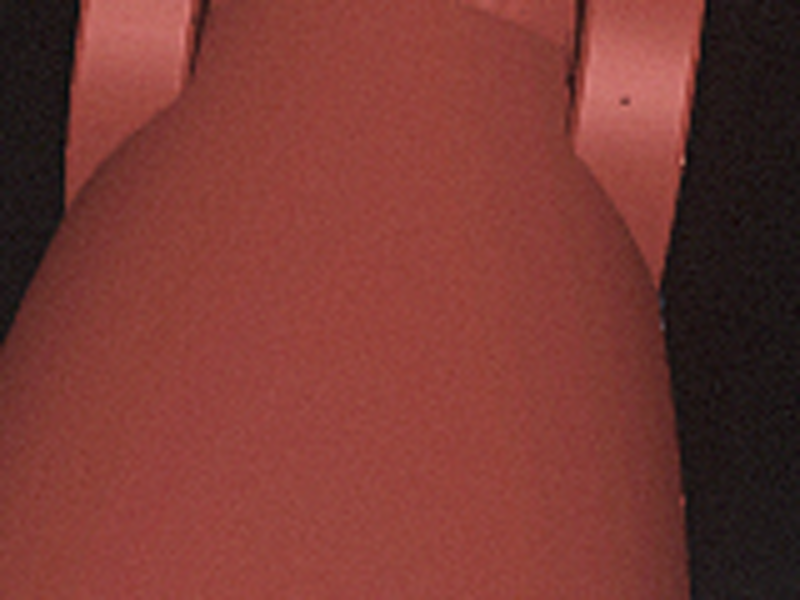

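```bash
cat > m4.py <<'E'
from h import *
R,p=tool(); C=cam('wrist')
zt=p[2]-8
L=(onplane(C,[(167,97.5),(471,97)],zt)-p)@R
print('lid front corners tool',np.round(L,1),'width',np.linalg.norm(L[1]-L[0]),'centre y',L[:,1].mean(),'z',L[:,2].mean()+76.5,'yaw',np.degrees(np.arctan2(L[1,2]-L[0,2],L[1,1]-L[0,1])))
P=(onplane(C,[(322.5,63)],82)-p)@R; print('pivot',np.round(P,1),'-> block centre y,z',P[0,1],P[0,2]+96)
E
python3 m4.py; python3 - <<'E'
import cv2
im=cv2.imread('pics/al_wrist.png'); cv2.imwrite('pics/al2.png',cv2.resize(im[0:130,150:490],None,fx=2.3,fy=2.3,interpolation=2))
E
```

```text
lid front corners tool [[  8.  -54.  -75.5]
 [  8.5  52.2 -75.7]] width 106.1882430262108 centre y -0.9216286877369058 z 0.903109737889281 yaw -0.11155387342742086
pivot [[ 99.5   0.8 -96.8]] -> block centre y,z 0.8170913283857859 -0.7631870946725599
```

View pics/al2.png

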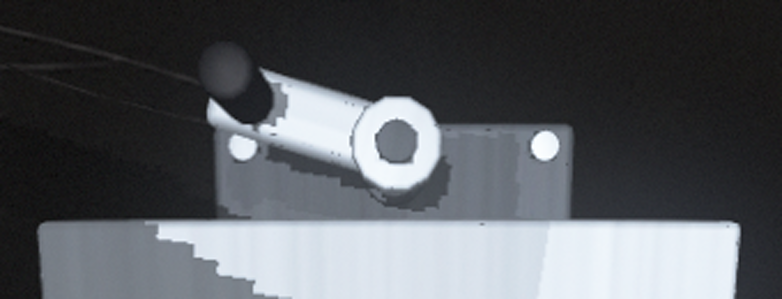

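Call:
{"op": "jog_arm", "data": {"series": "0.03 0.0016 -0.0022 0;0.06 0.0016 -0.0022 0;0.077 0.0016 -0.0022 0;0.077 0.0016 -0.0022 0;0.077 0.0016 -0.0022 0;0.077 0.0016 -0.0022 0"}}

```text
t: 47.0
position: [578.1, -7.3, 105.2]
orientation: [0.538, 0.462, 0.537, -0.457]
force: [-0.5, 0.2, -4.0]
width: 12.2
```

```bash
python3 - <<'E'
from h import *
im,C=snap('wrist','am_wrist')
cv2.imwrite('pics/am2.png',cv2.resize(im[0:130,140:500],None,fx=2.2,fy=2.2,interpolation=2))
im,C=snap('scene','am_scene',(270,200,410,310),5)
go([577.5,-7.5,95],9.03)
E
```

```text
t 47.10 shift [ 0.01   -0.0004  0.0002] spin opts [np.float64(180.0), np.float64(-0.0), np.float64(-180.0)] | now [577.8  -7.2 105. ] jaw 9.0 q [-0.14  0.48 -0.21  0.88  0.    1.27] tilt [ 0.006  0.003 -1.   ] w 12.5 F [ 0.8 -0.2 -3.7]
```

View pics/am2.png

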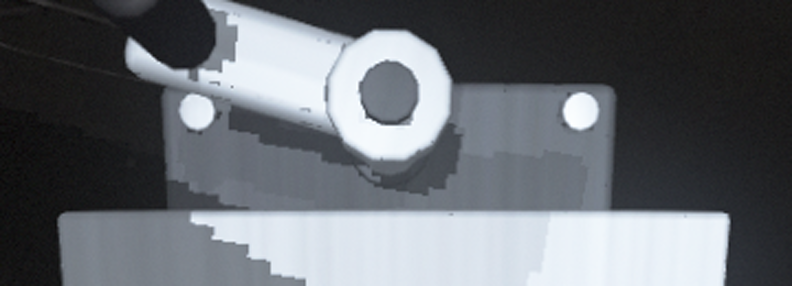

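View pics/am_scene.png

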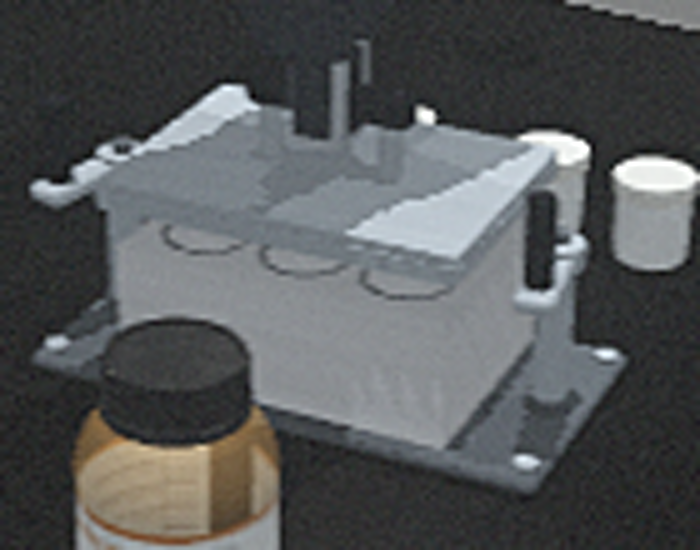

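```bash
sed -i 's/zt=p\[2\]-8/zt=p[2]-12/; s/(167,97.5),(471,97)/(166.4,96.5),(471.4,96.5)/; s/(322.5,63)/(316.4,43)/' m4.py; python3 m4.py
```

```text
lid front corners tool [[ 11.9 -55.6 -76. ]
 [ 12.5  53.7 -76. ]] width 109.27501365328217 centre y -0.930070101705482 z 0.47795906659806064 yaw -0.023715583507097147
pivot [[ 23.2  -2.  -95.2]] -> block centre y,z -1.976675947778828 0.7717027529560738
```

Call:
{"op": "jog_arm", "data": {"series": "0.008 -0.001 0.0003 0;0.014 -0.001 0.0003 0;0.014 -0.001 0.0003 0;0.014 -0.001 0.0003 0"}}

```text
t: 47.6
position: [576.9, -7.6, 90.9]
orientation: [0.538, 0.461, 0.537, -0.457]
force: [-0.2, 0.8, -3.5]
width: 12.2
```

```bash
python3 - <<'E'
from h import *
im,C=snap('wrist','an_wrist')
cv2.imwrite('pics/an2.png',cv2.resize(im[0:130,140:500],None,fx=2.2,fy=2.2,interpolation=2))
im,C=snap('scene','an_scene',(270,200,410,310),5)
go([577,-7.5,82],9.03)
E
```

```text
t 47.70 shift [ 0.0091 -0.0002 -0.0001] spin opts [np.float64(180.0), np.float64(-0.0), np.float64(-180.0)] | now [577.1  -7.6  91.1] jaw 9.0 q [-0.14  0.49 -0.23  0.84  0.    1.27] tilt [ 0.006  0.003 -1.   ] w 12.2 F [-0.4  0.2 -4. ]
```

View pics/an2.png

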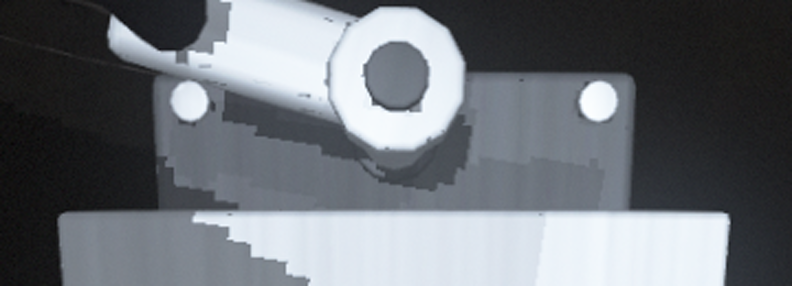

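View pics/an_scene.png

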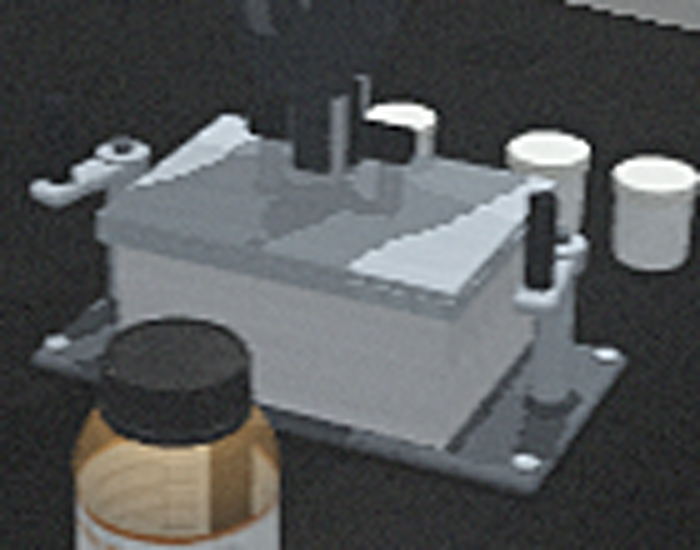

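Call:
{"op": "jog_arm", "data": {"series": "0.003 0 0 0;0.006 0 0 0;0.009 0 0 0;0.009 0 0 0;0.009 0 0 0"}}

```text
t: 48.32
position: [577.2, -7.6, 82.1]
orientation: [0.538, 0.461, 0.537, -0.457]
force: [-0.4, 0.3, -4.1]
width: 12.4
```

```bash
python3 - <<'E'
from h import *
im,C=snap('scene','ao_scene',(270,200,410,310),5)
go([577,-7.5,82],9.03)
E
```

```text
t 48.38 shift [ 0.0001 -0.0002 -0.0002] spin opts [np.float64(180.0), np.float64(-0.0), np.float64(-180.0)] | now [577.2  -7.6  82.1] jaw 9.0 q [-0.14  0.5  -0.24  0.82  0.    1.27] tilt [ 0.006  0.003 -1.   ] w 12.1 F [ 0.1 -0.8 -4.3]
```

View pics/ao_scene.png

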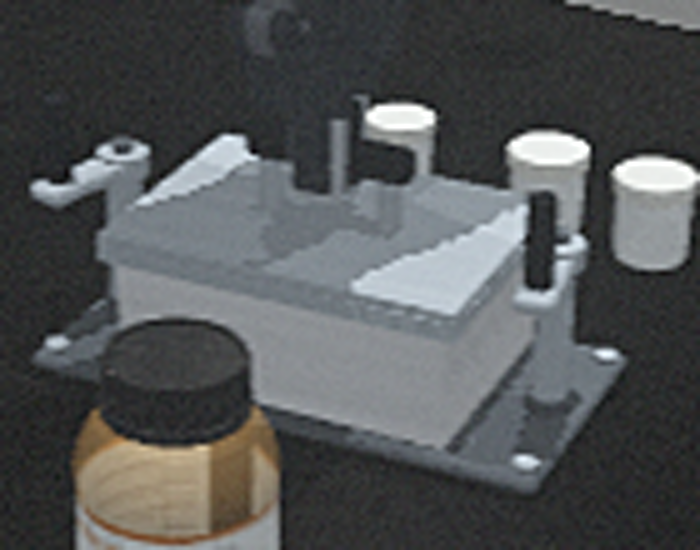

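Call:
{"op": "jog_arm", "data": {"series": "0.001 0 0 0;0.002 0 0 0;0.003 0 0 0;0.003 0 0 0"}}

```text
t: 48.88
position: [577.3, -7.6, 79.4]
orientation: [0.539, 0.462, 0.537, -0.457]
force: [-2.3, 0.4, 2.0]
width: 13.0
```

Call:
{"op": "jog_arm", "data": {"series": "0.001 0 0 0;0.002 0 0 0;0.003 0 0 0;0.003 0 0 0"}}

```text
t: 49.38
position: [577.4, -7.6, 79.4]
orientation: [0.539, 0.462, 0.536, -0.457]
force: [-13.1, 0.2, 31.3]
width: 12.3
```

Call:
{"op": "jog_arm", "data": {"series": "-0.0005 0 0 0;-0.0005 0 0 0;-0.0005 0 0 0", "grip": 0.4}}

```text
t: 49.75
position: [577.4, -7.6, 79.6]
orientation: [0.539, 0.462, 0.536, -0.457]
force: [0.8, 0.8, 0.0]
width: 34.1
```

Call:
{"op": "jog_arm", "data": {"series": "-0.02 0 0 0;-0.06 0 0 0;-0.12 0 0 0;-0.12 0 0 0;-0.12 0 0 0"}}

```text
t: 50.38
position: [576.3, -8.0, 199.1]
orientation: [0.539, 0.462, 0.536, -0.457]
force: [0.4, 0.8, -0.4]
width: 33.9
```

```bash
python3 - <<'E'
from h import *
im,C=snap('wrist','ap_wrist')
im,C=snap('scene','ap_scene',(270,200,410,310),5)
go([545,-5,260],99)
E
```

```text
t 50.48 shift [-0.062  -0.0295 -0.0078] spin opts [np.float64(90.0), np.float64(-90.0)] | now [575.6  -7.9 198.1] jaw 9.0 q [-0.14  0.4  -0.07  1.09  0.    1.27] tilt [ 0.005  0.003 -1.   ] w 34.3 F [-0.4  0.2  0.2]
```

View pics/ap_wrist.png

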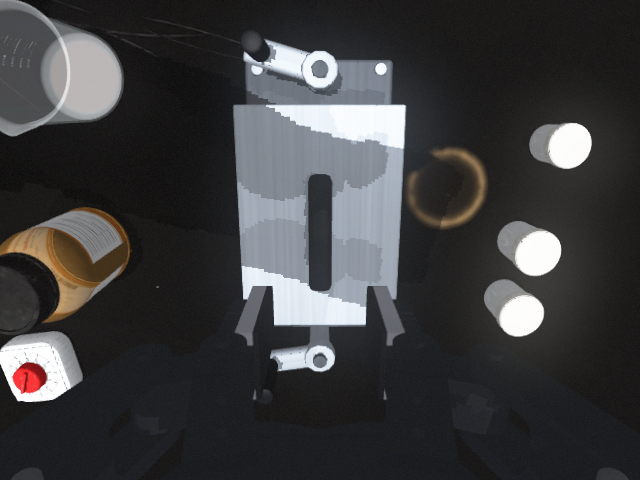

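View pics/ap_scene.png

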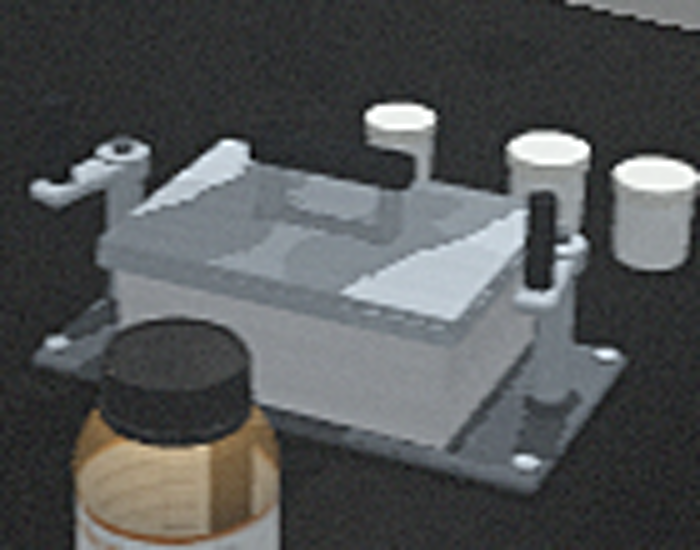

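```bash
python3 - <<'E'
from h import *
im=cv2.imread('pics/ap_wrist.png')
cv2.imwrite('pics/ap2.png',np.vstack([cv2.resize(im[20:110,220:420],None,fx=3.3,fy=3.3,interpolation=2),cv2.resize(im[330:420,220:420],None,fx=3.3,fy=3.3,interpolation=2)]))
C=cam('wrist')
c=onplane(C,[(234,105),(405,105),(238,250),(401,250)],71);print(np.round(c,1))
h=onplane(C,[(319.5,175),(320,290)],106);print('handle',h,h.mean(0), 'pivots',onplane(C,[(320,68),(320,357)],82))
print('lid edges yaw',np.degrees(np.arctan2(*(c[1]-c[0])[[1,0]])))
print('lid front mid',c[:2].mean(0))
E
```

```text
[[511.3  58.5  71. ]
 [616.2  75.2  71. ]
 [523.9 -35.1  71. ]
 [633.2 -18.   71. ]]
handle [[569.60221226  28.34400184 106.        ]
 [580.82764334 -40.51724051 106.        ]] [575.2149278   -6.08661933 106.        ] pivots [[ 560.71946132   87.10768386   82.        ]
 [ 590.63339087 -101.17687208   82.        ]]
lid edges yaw 9.012369682367884
lid front mid [563.75307292  66.86884721  71.        ]
```

View pics/ap2.png

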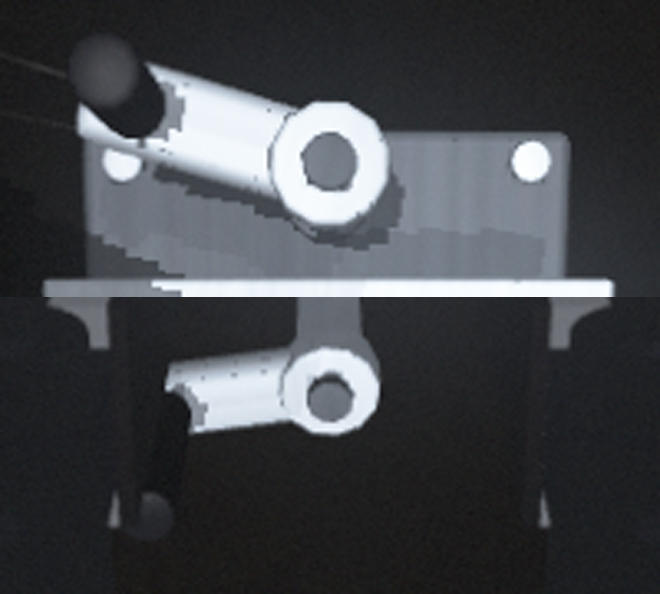

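```bash
cat >> h.py <<'E'
BC=np.array([576.6,-7.6]); BY=np.radians(9.03)
BX=np.array([np.cos(BY),np.sin(BY)]); BYv=np.array([-BX[1],BX[0]])
def b2w(x,y): return BC+x*BX+y*BYv
def w2b(P): d=np.array(P)[:2]-BC; return np.array([d@BX,d@BYv])
E
python3 - <<'E'
from h import *
C=cam('wrist')
for uv,z in (((251.8,40.6),118.5),((262.4,53.3),81.5),((320,68.5),82),((266,396.4),118.5),((274.5,364.2),81.5),((320,357),82)):
    P=onplane(C,[uv],z)[0]; print(np.round(P,1),np.round(w2b(P),1))
l=b2w(36*-np.cos(-.33),96+36*np.sin(.33)); 
go([*l,160],80)
E
```

```text
[525.6  90.9 118.5] [-34.9 105.3]
[526.4  90.   81.5] [-34.3 104.3]
[560.8  86.8  82. ] [-0.8 95.7]
[ 557.8 -111.8  118.5] [ -34.9 -100. ]
[ 559.7 -112.3   81.5] [ -33.1 -100.7]
[ 590.6 -101.2   82. ] [ -0.8 -94.6]
t 50.48 shift [ 0.0382 -0.0333 -0.1077] spin opts [np.float64(109.0), np.float64(-71.0)] | now [575.6  -7.9 198.1] jaw 9.0 q [-0.14  0.4  -0.07  1.09  0.    1.27] tilt [ 0.005  0.003 -1.   ] w 34.3 F [-0.4  0.2  0.2]
```

```bash
python3 - <<'E'
from h import *
go([526,90.5,150],83.7)
E
```

```text
t 50.48 shift [ 0.0482 -0.0339 -0.1048] spin opts [np.float64(105.3), np.float64(-74.7)] | now [575.6  -7.9 198.1] jaw 9.0 q [-0.14  0.4  -0.07  1.09  0.    1.27] tilt [ 0.005  0.003 -1.   ] w 34.3 F [-0.4  0.2  0.2]
```

Call:
{"op": "jog_arm", "data": {"series": "0 -0.034 -0.105 -74.7;0 -0.034 -0.105 -74.7;0 -0.034 -0.105 -74.7;0.01 -0.034 -0.105 -74.7;0.02 -0.034 -0.105 -74.7;0.03 -0.034 -0.105 -74.7;0.048 -0.034 -0.105 -74.7;0.048 -0.034 -0.105 -74.7;0.048 -0.034 -0.105 -74.7;0.048 -0.034 -0.105 -74.7"}}

```text
t: 51.72
position: [526.2, 90.7, 150.7]
orientation: [0.708, 0.041, 0.704, -0.038]
force: [-0.2, -0.0, -0.2]
width: 33.9
```

```bash
python3 - <<'E'
from h import *
im,C=snap('wrist','aq_wrist')
go([526,90.5,90],83.7)
E
```

```text
t 51.77 shift [ 0.0607 -0.0004 -0.0005] spin opts [np.float64(179.9), np.float64(-0.1), np.float64(-180.1)] | now [526.2  90.7 150.7] jaw 83.6 q [ 0.03  0.36 -0.27  0.94  0.    0.14] tilt [ 0.006  0.003 -1.   ] w 34.4 F [-0.3 -0.8 -0.2]
```

View pics/aq_wrist.png

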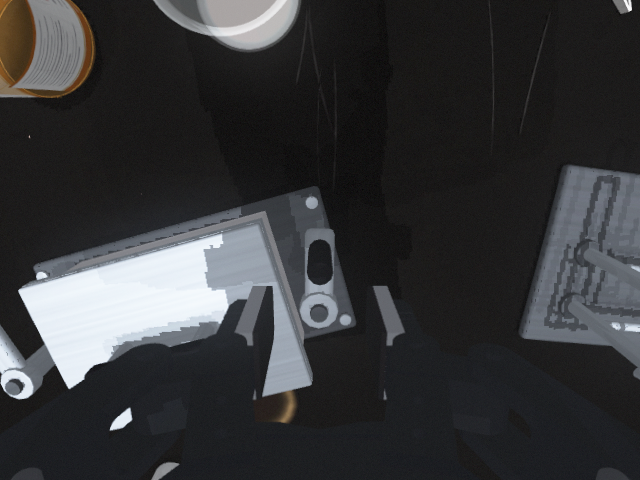

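```bash
python3 - <<'E'
from h import *
intool((320,272),118.5); intool((320,248),81.5); intool((319,312),82)
E
```

```text
world [524.3  91.4 118.5] tool [32.2  0.4 -2.1]
world [525.1  91.5  81.5] tool [69.2  0.4 -1.5]
world [562.1  86.8  82. ] tool [68.9 -0.1 35.8]
```

Call:
{"op": "jog_arm", "data": {"series": "0.03 0.0003 -0.0018 0;0.062 0.0003 -0.0018 0;0.062 0.0003 -0.0018 0;0.062 0.0003 -0.0018 0"}}

```text
t: 52.28
position: [525.5, 91.4, 89.9]
orientation: [0.708, 0.041, 0.704, -0.038]
force: [0.6, -0.9, 0.2]
width: 34.0
```

Call:
{"op": "jog_arm", "data": {"series": "0 0 0 0;0 0 0 0;0 0 0 0", "grip": 0.19, "squeeze": 20}}

```text
t: 52.65
position: [525.8, 91.4, 90.3]
orientation: [0.709, 0.041, 0.703, -0.038]
force: [0.1, -0.3, 0.1]
width: 16.2
```

```bash
python3 - <<'E'
from h import *
R,p=tool(); o=robot.observe(); print(np.round(p,1),o['width'],np.round(o['force'],1))
# arc rows in tool frame: pivot in tool frame from vision 
piv=np.array([561.5,86.9]); 
r0=p[:2]-piv; print('radius',np.hypot(*r0)); th0=np.arctan2(r0[1],r0[0])
r=36.
for d in range(0,111,10):
    a=th0+np.radians(d); P=np.r_[piv+r*np.array([np.cos(a),np.sin(a)]),p[2]]
    if d==0: off=P-p
    print(np.round((P-p)@R/1000,4),-d, np.round(w2b(P),1))
E
```

```text
[525.8  91.4  90.3] 16.205337000261764 [ 0.1 -0.3  0.1]
radius 35.98808227765488
[-0.  0. -0.] 0 [-34.6 105.8]
[-0.     -0.0063  0.0004] -10 [-35.9  99.6]
[-0.     -0.0123  0.002 ] -20 [-36.   93.4]
[-0.     -0.0181  0.0046] -30 [-35.1  87.1]
[-0.     -0.0233  0.0081] -40 [-33.   81.2]
[-0.     -0.0278  0.0125] -50 [-30.   75.7]
[ 0.     -0.0314  0.0176] -60 [-26.1  70.8]
[ 0.     -0.0342  0.0232] -70 [-21.4  66.7]
[ 0.0001 -0.0359  0.0292] -80 [-16.   63.4]
[ 0.0001 -0.0365  0.0355] -90 [-10.2  61.1]
[ 0.0002 -0.036   0.0417] -100 [-4.  59.9]
[ 0.0002 -0.0345  0.0478] -110 [ 2.3 59.8]
```

Call:
{"op": "jog_arm", "data": {"series": "0 -0.0063 0.0004 -10;0 -0.0123 0.002 -20;0 -0.0181 0.0046 -30;0 -0.0233 0.0081 -40;0 -0.0278 0.0125 -50;0 -0.0314 0.0176 -60;0 -0.0342 0.0232 -70;0 -0.0359 0.0292 -80;0 -0.0365 0.0355 -90;0 -0.036 0.0417 -100;0 -0.0355 0.0445 -104;0 -0.0355 0.0445 -104;0 -0.0355 0.0445 -104"}}

```text
t: 54.28
position: [566.0, 51.2, 90.6]
orientation: [-0.469, 0.533, -0.464, -0.53]
force: [-0.5, -0.2, 0.9]
width: 16.5
```

Call:
{"op": "jog_arm", "data": {"series": "0 0 0 0;0 0 0 0;-0.03 0 0 0;-0.08 0 0 0;-0.1 0 0 0;-0.1 0 0 0;-0.1 0 0 0", "grip": 0.4}}

```text
t: 55.15
position: [564.6, 50.9, 189.5]
orientation: [-0.469, 0.532, -0.464, -0.531]
force: [0.5, 0.1, -0.5]
width: 33.9
```

```bash
python3 - <<'E'
from h import *
im,C=snap('wrist','ar_wrist')
go([558.5,-112,190],18)
E
```

```text
t 55.20 shift [-0.0013  0.0271 -0.1607] spin opts [np.float64(169.5), np.float64(-10.5), np.float64(-190.5)] | now [564.5  50.9 189.3] jaw -172.5 q [-0.04  0.39 -0.12  1.06  0.   -1.74] tilt [ 0.006  0.003 -1.   ] w 34.3 F [ 0.2 -0.6 -0.5]
```

View pics/ar_wrist.png

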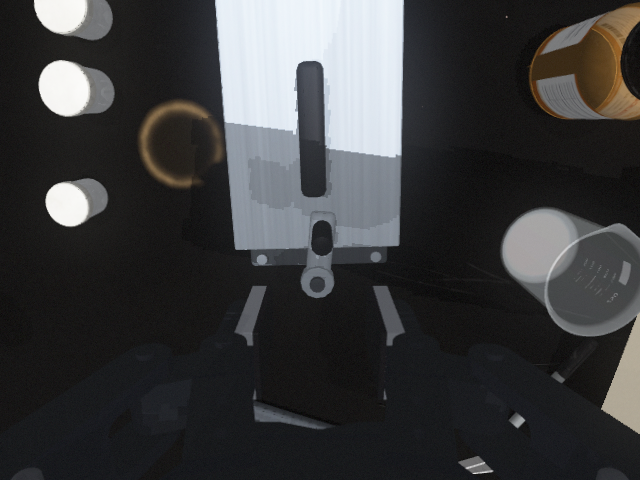

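```bash
python3 - <<'E'
from h import *
go([559,-112,150],108.8)
E
```

```text
t 55.20 shift [ 0.0387  0.0268 -0.1609] spin opts [np.float64(78.7), np.float64(-101.3)] | now [564.5  50.9 189.3] jaw -172.5 q [-0.04  0.39 -0.12  1.06  0.   -1.74] tilt [ 0.006  0.003 -1.   ] w 34.3 F [ 0.2 -0.6 -0.5]
```

Call:
{"op": "jog_arm", "data": {"series": "0 0.027 -0.161 78.7;0 0.027 -0.161 78.7;0 0.027 -0.161 78.7;0 0.027 -0.161 78.7;0 0.027 -0.161 78.7;0 0.027 -0.161 78.7;0.02 0.027 -0.161 78.7;0.038 0.027 -0.161 78.7;0.038 0.027 -0.161 78.7;0.038 0.027 -0.161 78.7;0.038 0.027 -0.161 78.7"}}

```text
t: 56.58
position: [559.2, -112.2, 151.2]
orientation: [0.7, -0.115, 0.695, 0.116]
force: [-0.1, 1.4, -0.2]
width: 34.3
```

```bash
python3 - <<'E'
from h import *
im,C=snap('wrist','as_wrist')
go([559,-112,90],108.8)
E
```

```text
t 56.62 shift [ 0.0612  0.0002 -0.0006] spin opts [np.float64(180.0), np.float64(0.0), np.float64(-180.0)] | now [ 559.2 -112.2  151.2] jaw 108.8 q [-0.33  0.42 -0.17  0.97  0.01 -0.66] tilt [ 0.007  0.003 -1.   ] w 34.2 F [ 0.1 -0.4  0. ]
```

View pics/as_wrist.png

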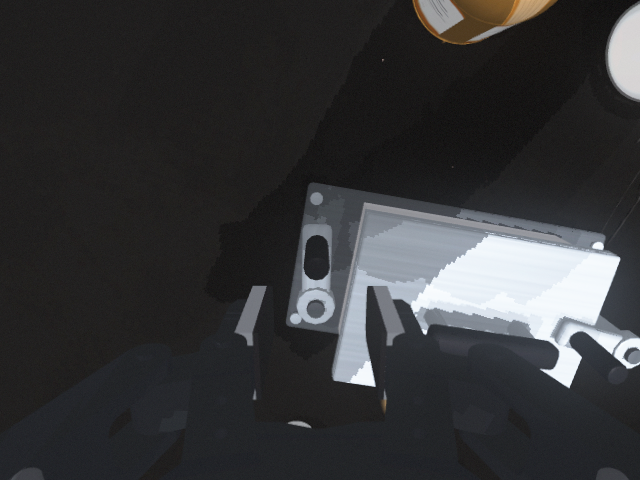

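```bash
python3 - <<'E'
from h import *
intool((316.5,269),118.5); intool((316.5,245),81.5); intool((315.5,307),82)
E
```

```text
world [ 556.6 -113.9  118.5] tool [32.7 -0.8 -3.2]
world [ 557.2 -114.    81.5] tool [69.7 -1.1 -2.9]
world [ 591.5 -103.    82. ] tool [69.5 -1.7 33.1]
```

Call:
{"op": "jog_arm", "data": {"series": "0.03 -0.0012 -0.003 0;0.062 -0.0012 -0.003 0;0.062 -0.0012 -0.003 0;0.062 -0.0012 -0.003 0"}}

```text
t: 57.12
position: [557.9, -114.3, 90.5]
orientation: [0.701, -0.115, 0.695, 0.116]
force: [0.2, 0.0, 0.1]
width: 34.4
```

Call:
{"op": "jog_arm", "data": {"series": "0 0 0 0;0 0 0 0;0 0 0 0", "grip": 0.19}}

```text
t: 57.5
position: [558.2, -114.4, 91.0]
orientation: [0.701, -0.115, 0.694, 0.116]
force: [0.5, 0.6, -0.0]
width: 16.0
```

```bash
python3 - <<'E'
from h import *
R,p=tool(); o=robot.observe(); print(np.round(p,1),o['width'],np.round(o['force'],1))
piv=np.array([591.2,-102.8]); 
r0=p[:2]-piv; print('radius',np.hypot(*r0)); th0=np.arctan2(r0[1],r0[0])
for d in range(0,111,10):
    a=th0-np.radians(d); P=np.r_[piv+36*np.array([np.cos(a),np.sin(a)]),p[2]]
    print(np.round((P-p)@R/1000,4),d, np.round(w2b(P),1))
E
```

```text
[ 558.2 -114.4   91. ] 16.00463427867422 [ 0.5  0.6 -0. ]
radius 35.01842436299436
[-0.    -0.    -0.001] 0 [ -35.9 -102.8]
[-0.      0.0062 -0.0005] 10 [-36.5 -96.5]
[0.     0.0123 0.0011] 20 [-36.  -90.3]
[0.     0.018  0.0037] 30 [-34.4 -84.2]
[0.0001 0.0232 0.0072] 40 [-31.8 -78.5]
[0.0001 0.0277 0.0116] 50 [-28.2 -73.3]
[0.0001 0.0313 0.0167] 60 [-23.8 -68.9]
[0.0002 0.0341 0.0224] 70 [-18.7 -65.2]
[0.0002 0.0357 0.0284] 80 [-13.  -62.6]
[0.0003 0.0363 0.0347] 90 [ -7.  -60.9]
[0.0004 0.0359 0.0409] 100 [ -0.7 -60.3]
[0.0004 0.0343 0.047 ] 110 [  5.5 -60.8]
```

Call:
{"op": "jog_arm", "data": {"series": "0 0.0062 0 10;0 0.0123 0.0015 20;0 0.018 0.004 30;0 0.0232 0.0075 40;0 0.0277 0.012 50;0 0.0313 0.017 60;0 0.0341 0.0227 70;0 0.0357 0.0287 80;0 0.0363 0.035 90;0 0.036 0.041 99;0 0.036 0.0415 99;0 0.036 0.0415 99;0 0.036 0.0415 99"}}

```text
t: 59.12
position: [585.8, -67.1, 91.4]
orientation: [0.543, 0.458, 0.539, -0.452]
force: [0.6, -0.3, -0.7]
width: 16.2
```

Call:
{"op": "jog_arm", "data": {"series": "0 0 0 0;0 0 0 0;-0.03 0 0 0;-0.08 0 0 0;-0.12 0 0 0;-0.12 0 0 0;-0.12 0 0 0", "grip": 0.4}}

```text
t: 60.0
position: [584.3, -67.3, 210.8]
orientation: [0.543, 0.457, 0.54, -0.452]
force: [-0.7, 0.9, -1.9]
width: 34.2
```

```bash
python3 - <<'E'
from h import *
im,C=snap('wrist','at_wrist')
im,C=snap('scene','at_scene',(260,190,420,310),5)
go([440,-250,260],9)
E
```

```text
t 60.10 shift [-0.0514 -0.1729  0.1552] spin opts [np.float64(180.9), np.float64(0.9), np.float64(-179.1)] | now [583.9 -67.1 210.1] jaw 9.9 q [-0.24  0.41 -0.02  1.13  0.    1.16] tilt [ 0.007  0.003 -1.   ] w 33.7 F [-0.4 -0.  -0.5]
```

View pics/at_wrist.png

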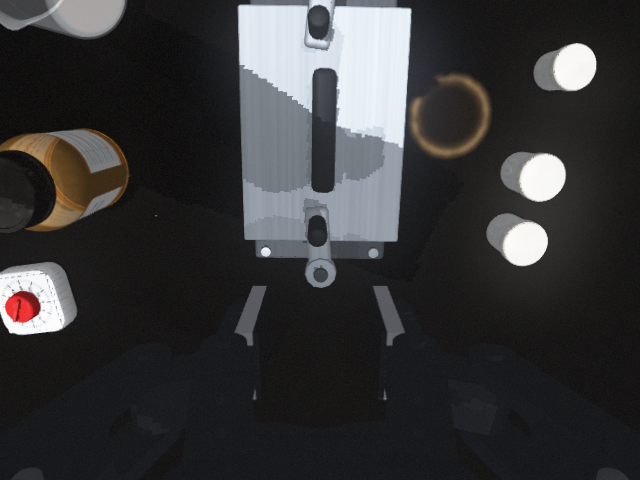

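View pics/at_scene.png

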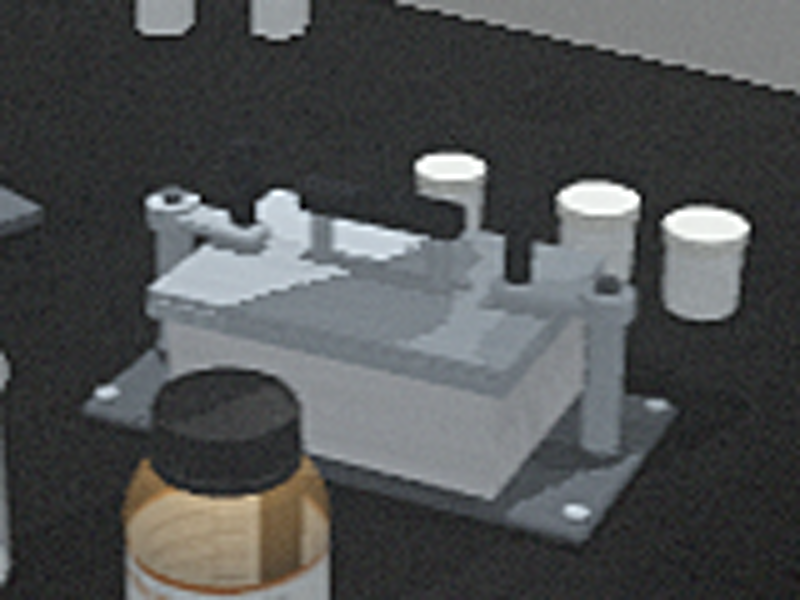

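Call:
{"op": "jog_arm", "data": {"series": "-0.05 -0.05 0.05 0;-0.05 -0.17 0.155 0;-0.05 -0.17 0.155 0;-0.05 -0.17 0.155 0;-0.05 -0.17 0.155 0;-0.05 -0.17 0.155 0;-0.05 -0.17 0.155 0;-0.05 -0.17 0.155 0"}}

```text
t: 61.1
position: [443.3, -248.4, 258.3]
orientation: [0.543, 0.457, 0.541, -0.452]
force: [0.7, -0.0, -0.8]
width: 34.2
```

```bash
python3 - <<'E'
from h import *
im,C=snap('top','au_top',(130,150,400,360),2.9)
cv2.imwrite('pics/au2.png',cv2.resize(im[200:290,265:395],None,fx=6,fy=6,interpolation=2))
g=cv2.cvtColor(im,cv2.COLOR_BGR2GRAY)
print(robot.observe()['t'])
E
```

```text
61.15
```

View pics/au_top.png

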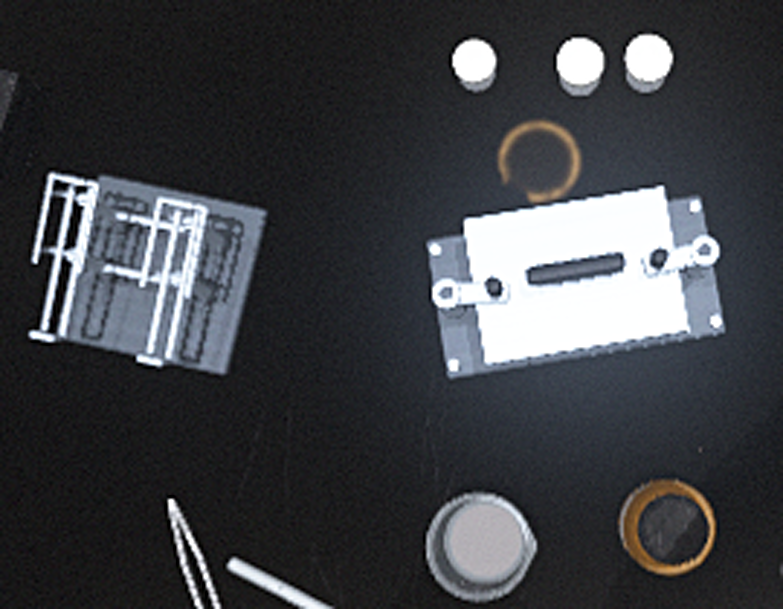

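View pics/au2.png

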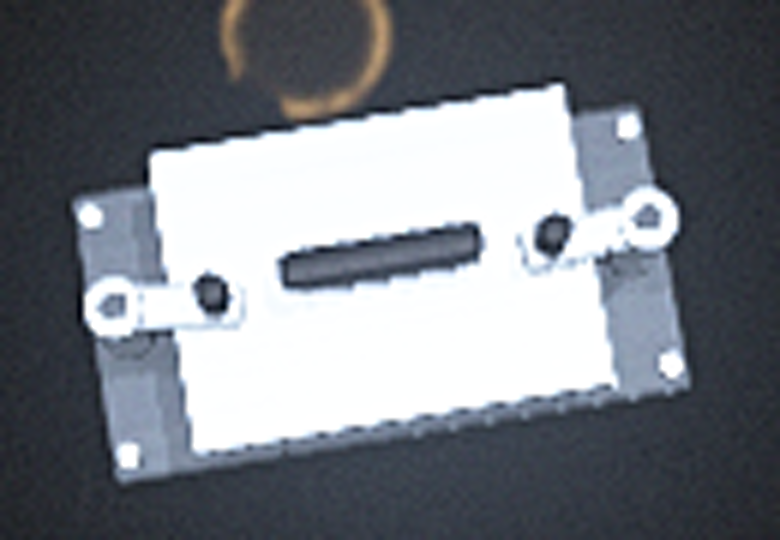

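```bash
python3 - <<'E'
from h import *
C=cam('top')
c=onplane(C,[(265+x/6-.4,200+y/6-.4) for x,y in [(150,152),(565,85),(612,385),(195,452)]],71)
print(c.mean(0),[np.linalg.norm(c[i]-c[i-1]) for i in range(4)])
robot.job_done()
E
```

```text
[576.32673452  -6.84644936  71.        ] [np.float64(109.70722421232126), np.float64(151.88021576932306), np.float64(110.12719230432725), np.float64(150.2707525935675)]
the job is handed in; nothing more can be done
```

The job is handed in, about 61 s into the 208 s limit. `job_done()` gives no verdict, so what follows rests on my own checks.

**What I did:** I put all six balls, three from each track, into six separate jars, taking each from the stop. The lid had been knocked a few centimetres aside, so I found it again, set it down over the block, and swung both clamp arms in.

**Last checks:**
- **Balls and feeder:** I saw each ball in its own jar before the lid went on. The final top view shows the feeder empty.
- **Lid:** Contact came at a tool height of 79.4 mm, the height I expected for a seated lid. The top view puts the lid's centre about 1 mm from the measured block centre, square with it.
- **Clamps:** Both arms lie over the lid, at roughly 1.4 to 1.5 rad judged from the pictures.
- **Pots, beaker and bottle:** They look unmoved in the last pictures; I did not measure them.
- **Robot:** The arm is well clear of everything.

**What went wrong or disagreed:**
- **First grasps:** I started too high and tried to grip the first ball twice without success, because the fingertips sit about 25 mm higher than the stated tool frame suggested. I corrected this from the camera pictures.
- **Tool tilt:** It drifted to about 0.03 rad during the ball moves. I brought it back to about 0.005 rad before handling the lid.
- **Lid contact force:** The final press reached about 31 N before I let go.
- **Camera disagreement:** The top and wrist cameras differed by up to 2.5 mm on the feeder.

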